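Unbolt the spares box, stow the spares, drop its cover over the stud and bolt it

ROBOT

A 7-joint arm with a two-finger parallel gripper is mounted at the origin on the work surface. World frame = base frame: x ahead of the robot, y to its left, z up, the work surface at z = 0. Lengths are in m, angles in rad, forces in N, time in s.
With the tool pointing down it reaches from about 0.35 to 0.9 m from the base axis. Payload 8.1 kg.
Tool frame: the origin (TCP) lies at the very end of the fingers, on their centre line; the grasp point (between the pads) lies 19 mm behind it (ctrl.grip_point_offset is the distance from the TCP to the grasp point, in m); z points along the fingers, y is the line along which they close (so a half turn about z gives the same grasp; the last joint's range is limited). The gripper opens to 92 mm and grips with 3 to 60 N. Pads are 19 mm wide; open, the fingers measure 130 mm over their backs; the gripper's body (75 mm by 190 mm) begins 47 mm behind the grasp point.
Start: joints at [1.112, 0.434, 0.025, 1.573, -0.012, 1.134, -0.075], TCP at [0.218, -0.586, 0.206] pointing down, gripper open.
Joint ranges: [-2.62, 2.62], [-0.44, 2.09], [-1.27, 1.32], [0.08, 2.57], [-1.32, 4.46], [0.12, 2], [-2.74, 2.74]. Speed limits (rad/s): [2.22, 2.22, 3.01, 3.01, 3.14, 3.14, 3.14].

INTERFACE

Orientations are given as a 3x3 rotation matrix whose columns are the frame's x, y, z axes.
In Python, from workcell import ctrl gives the robot as it stands.
- The arm moves only by the tool play_rows, never from a script. Its argument "moves" is a list of rows, each a list of 3 entries, a list of its own where there are three numbers: the closure, from -1 (fully open) to 1 (shut), then the shift along the tool's x, y, z in m, then the turn about the tool's z in degrees. In form: [[fingers, [x, y, z], roll], ...]. A call has 1 to 20 rows; each row is the pose to reach, as a shift and turn from the pose commanded when the call began, along the tool's axes at that moment; what a row does not reach only later rows make up. A row lasts 1/12 s, in which the tool goes at most 41.7 mm and 7.16 degrees, less where a joint would pass 70% of its speed; a pose out of reach is approached as far as the arm can. A call with a gripper value outside its range is refused whole. The fingers move at their own pace and stop on an object; the grip force is fixed at half the most. Time passes only in rows, so rows that repeat a pose let the fingers close. It gives the time, the measured TCP pose, the force, the opening and the grip force at its end, in the units of the state.
- ctrl.get_state(): the state, without advancing time (a new reading comes with each control period).
- ctrl.camera(name): name is "scene" or "top"; returns a dict with "image" (420x560x3 uint8, blue, green, red), "z_map" (420x560 float32, m along the optical axis (not along the pixel's ray), 0 where there is no reading), "camera_matrix" (3x3 intrinsics, pixels), "extrinsics" (4x4, takes a point from camera to world coordinates). Camera axes: x right, y up, looking along -z (the intrinsics and any distortion apply to the point x, -y, -z); pixel columns grow to the right and rows downward; lengths in m; the calibration is good to about 2 mm. A picture is of the moment at which its call begins.
- ctrl.finish_job(): hands the job in; it is judged then, once.
The state is a dict: "clock": time; "q": joint angles; "joint_vel": joint speeds; "joint_torque": joint torques, N m; "ee_pos": TCP position; "tool_rot": TCP orientation; "contact_force": force on the tool from outside, world axes, zero at the start; "wrist_torque": the same for the moment, N m; "grip_width": opening from 0.0 (shut) to 1.0 (fully open); "finger_force": force on a finger pad.
Only numpy, scipy, OpenCV 4.12 (cv2) and the standard library are available. Lean on these libraries where they do the work, as an engineer would, in place of code of your own. Each camera call takes 0.05 s, during which the arm holds its last target. There are 200 camera calls.

TASK

Stow the boiler spares that lie loose on the shelf (whichever are there of: brass ball valve with blue lever, copper and brass pipe union, white actuator head, brass relief valve with red cap, black filter with green cap) in the grey steel box: draw its bolt (lift the handle out of its notch, slide the bolt right back, let the handle down in the other notch), take the cover off and put the spares in. Then slide the cover back under the lip at the far end until its hole sits over the stud and it drops flat and square on the rim, and bolt it again the same way, fully home with the handle down in its notch. Leave the other things on the shelf where they are.

Things in the scene. Friction and masses are not known exactly. Their poses are not given: they have to be found in the camera images.
- spares_box: Grey steel open box fixed to the shelf. Origin under the middle of the tub, on the shelf; x from the stud end to the lip end (away from the robot), y towards the bolt, z up. Tub 168 (x) x 150 (y), rim 55 high, walls and floor 4 thick. Flat flanges at rim height: near (stud) x -126 to -84, far (lip) x 84 to 112. Seated, the cover's origin is at box (-11.5, 0, 55), axes parallel.
- lip (a point): Middle of the lip's underside at the box's far end, at box (95, 0, 73), axes as the box's. The lip covers box x 78 to 112 over the full 150 width, 18 above the far flange, 4 thick, closed behind at x 108.
- stud (a point): Foot of the brass stud, on the near flange at box (-105, 0, 55); axes as the box's. The stud is 12 in diameter, stands 8 above the rim, its tip tapers to 8.
- cover: At first seated on the box. Loose aluminium cover plate, 225 (x) x 150 (y) x 5, 0.45 kg, origin amid its underside. x runs from the hole end (-) to the plain end (+, goes under the lip, marked with a yellow strip along each side). On top, along x in the middle, a black bar handle: bar 90 x 14 x 14, from z 31 to 45, open beneath; grip it across y. It balances at its middle.
- cover_hole (a point): Centre of the cover's round hole (16 in diameter), on the underside, at cover (-93.5, 0, 0).
- bolt (a joint): Slide of the steel barrel bolt, on a bracket on the box's +y side (axis along box y at box x -30, z 70; rod 14 in diameter, about 2 N to slide). 0 = fully drawn, clear of the cover; 0.045 m = fully home, its end 30 mm over the cover's edge; it grows towards box -y.
- bolt_handle (a joint): Turn of the bolt's handle about the bolt axis, rad. 0 = down in a notch, pointing to box -x and 10 degrees above level; grows as it is lifted (limit 1.25); falls back by itself. A wall between the notches, 27 long, stops the slide: the handle passes only above about 0.75. Notches at bolt 0 and 0.045, 4 mm of play.
- bolt_grip (a point): Where to grip the bolt handle: on its middle line, 44 mm from the bolt axis (a 10 thick bar with a black ball, 13, at 50 mm). At box y 170 with the bolt drawn, 125 when home. Pinch it from above across box y; it may turn between the fingers as it swings.
- ball_valve: Spare: brass ball valve with a blue lever flat on top, 72 long, 30 wide, 38 high (brass body 30 high, lever 12 wide and 60 long from z 34 to 38). Lies along its x; origin under its middle, on its underside; grip it across its y.
- pipe_union: Spare: copper tube 74 long, 22 thick, with two brass nuts 32 wide, 32 high. Lies along its x; origin under its middle, on its underside; grip it across its y.
- actuator: Spare: white valve actuator head on a grey base, 70 long, 34 wide, 40 high. Lies along its x; origin under its middle, on its underside; grip it across its y.
- relief_valve: Spare: brass relief valve, body 64 long, 28 wide, 24 high, with a round red cap, 28 in diameter, on top of its middle, up to 42. Lies along its x; origin under its middle, on its underside; grip it across its y.
- filter: Spare: black filter canister 32 in diameter on a foot 30 wide, with a green cap 34 in diameter at its +x end; 74 long, 37 high. Lies along its x; origin under its middle, on its underside; grip it across its y.
- socket_plate: Bystander: white double socket plate, 146 x 86 x 9.
- back_box: Bystander: open white plastic back box, 86 x 86 x 35.
- screwdriver: Bystander: screwdriver lying on the shelf.
- tape: Bystander: roll of yellow tape, 84 across, 24 high.
- mug: Bystander: blue mug, 80 across, 90 high.
- tin: Bystander: tin, 72 across, 110 high.
- timber_offcut: Bystander: timber offcut, 190 x 45 x 32.
Things that resemble listed ones, but are neither listed nor needed, are in the scene too. What is shaped like the pipe_union but purple is not meant. What is shaped like the actuator but purple is not meant.

How it is judged:
By the outcome, as a careful person would: the job done as asked, in the order asked, and still so for the second after the job is handed in, with the robot touching nothing.
Of ball_valve, pipe_union, actuator, relief_valve, filter only 2 to 4 are there at a start; the rules pass over those that are not, and their reading is None.
At some moment in a run one of cover, ball_valve, pipe_union, actuator, relief_valve, filter may be knocked a few centimetres aside while the robot is not near it.
Once in a run the grip may slacken for a moment while it holds something.
It also fails if it takes over 210 s, if anything falls off the work surface, if the arm or the gripper's body presses on something with over 40 N, if the wrist force passes 120 N, or if a joint passes its speed limit or range.

## Working session

There is one attempt and no reset: what is moved stays moved. The work goes in short steps, Python scripts to look and compute and a tool call to move; the robot and the scene stay as the last step left them, time stands still between calls to the robot, and variables do not carry over. Pictures are saved under pics/ and viewed, at most 17 in all, crops included, and the job is handed in when it is done.

Besides the shell and the picture viewer there is one more tool, called after "Emit:" by a JSON object that holds its "method" and its "body", one argument or row to a line. play_rows: Moves the arm, as the interface text tells. Its arguments: {"type":"object","properties":{"moves":{"type":"array"}},"required":["moves"]}

```bash
mkdir -p pics
cat > h.py <<'E'
import numpy as np, cv2
from workcell import ctrl
def cam(n,save=None):
    c=ctrl.camera(n)
    c={k:(np.array(v) if k!='name' else v) for k,v in c.items()}
    if save: cv2.imwrite('pics/'+save,c['image'])
    return c
def world(c):
    z=c['z_map'];K=c['camera_matrix'];T=c['extrinsics']
    h,w=z.shape;u,v=np.meshgrid(np.arange(w),np.arange(h))
    P=np.stack([(u-K[0,2])/K[0,0]*z,-(v-K[1,2])/K[1,1]*z,-z],-1)
    W=P@T[:3,:3].T+T[:3,3]; W[z==0]=np.nan
    return W
def ray(c,u,v,h):
    K=c['camera_matrix'];T=c['extrinsics']
    d=T[:3,:3]@np.array([(u-K[0,2])/K[0,0],-(v-K[1,2])/K[1,1],-1]);o=T[:3,3]
    return o+d*(h-o[2])/d[2]
E
python3 - <<'E'
from h import *
import os;print(os.listdir('.'))
s=ctrl.get_state();print(s)
for n in('top','scene'):
    c=cam(n,n+'0.png');print(n,c['camera_matrix'],c['extrinsics'],[k for k in c])
    np.savez(n+'0.npz',**c)
E
```

```text
['pics', 'h.py']
{'clock': 0.0, 'q': array([ 1.11239447,  0.43522305,  0.02498528,  1.57412821, -0.01160863,
        1.13401151, -0.07510889]), 'joint_vel': array([ 0.00048992, -0.00049048,  0.0001827 , -0.00173228,  0.00136718,
        0.00105893,  0.00107128]), 'joint_torque': array([-7.84343192e-04, -6.67856169e+01,  9.85011309e-01, -3.14462149e+01,
       -6.05906406e-02,  4.30363964e-02,  2.39827123e-04]), 'ee_pos': array([ 0.2174534 , -0.58534523,  0.20523308]), 'tool_rot': array([[ 9.37400110e-01,  3.48253564e-01, -6.98948172e-04],
       [ 3.48254235e-01, -9.37398974e-01,  1.46693073e-03],
       [-1.44329446e-04, -1.61851269e-03, -9.99998680e-01]]), 'contact_force': array([-0.72003836, -0.43305881, -0.38954243]), 'wrist_torque': array([0.05218651, 0.02505617, 0.07150868]), 'finger_force': 0.0, 'grip_width': 1.001663902985675}
top [[470.68710589   0.         277.72651395]
 [  0.         470.68710589 220.18720311]
 [  0.           0.           1.        ]] [[-0.01773439  0.9815675  -0.19029119  0.27177006]
 [-0.99983207 -0.016531    0.00790959 -0.02062709]
 [ 0.00461809  0.1903995   0.98169583  1.42466824]
 [ 0.          0.          0.          1.        ]] ['image', 'z_map', 'camera_matrix', 'extrinsics']
scene [[531.75917716   0.         281.2309094 ]
 [  0.         531.75917716 212.26730778]
 [  0.           0.           1.        ]] [[ 0.73141929 -0.50128763  0.46231648  1.11786761]
 [ 0.68187004  0.52878271 -0.5054128  -0.67509467]
 [ 0.00889222  0.68490843  0.72857489  1.01954364]
 [ 0.          0.          0.          1.        ]] ['image', 'z_map', 'camera_matrix', 'extrinsics']
```

View pics/top0.png

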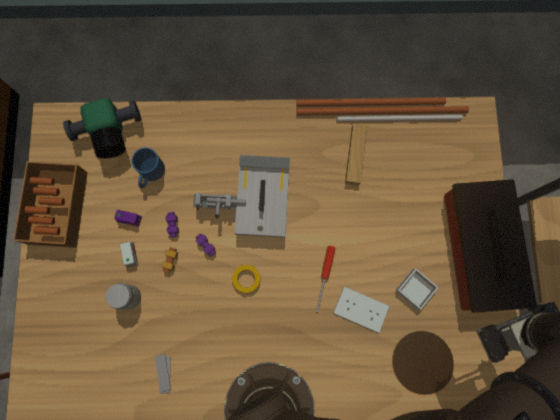

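View pics/scene0.png

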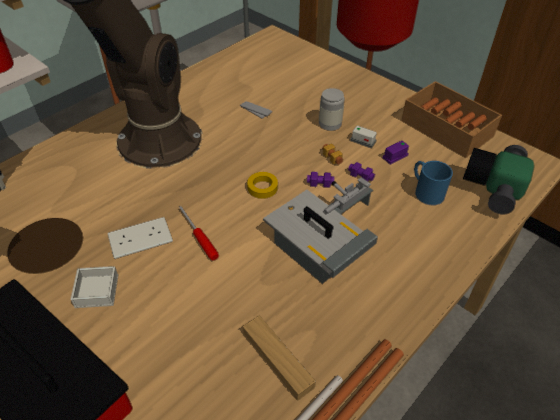

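The top view shows the box at about (262,195) with its bolt at (222,203). A brass and copper piece lies at (170,260), a white actuator at (128,254), and purple decoys at (127,217), (173,224) and (206,245). I'll measure these and zoom in.

Run:
```python
from h import *
c=dict(np.load('top0.npz'));W=world(c);im=c['image']
crop=cv2.resize(im[140:300,90:310],None,fx=3.6,fy=3.6,interpolation=cv2.INTER_CUBIC);cv2.imwrite('pics/crop0.png',crop)
hsv=cv2.cvtColor(im,cv2.COLOR_BGR2HSV)
def rect(m,name):
    p=W[m];p=p[~np.isnan(p[:,0])]
    r=cv2.minAreaRect(p[:,:2].astype(np.float32));print(name,len(p),np.round(r[0],4),np.round(r[1],4),round(r[2],1),'mean',np.round(p.mean(0),4),'zmax',np.round(p[:,2].max(),4))
def roi(u0,v0,u1,v1):
    m=np.zeros(im.shape[:2],bool);m[v0:v1,u0:u1]=True;return m
Z=W[...,2]
print('table z',np.nanmedian(Z[roi(300,180,340,240)]))
rect(roi(112,235,145,275)&(Z>.012),'actuator')
rect(roi(155,243,182,278)&(Z>.012),'union')
rect(roi(225,150,300,245)&(Z>.05)&(Z<.068),'cover+box')
rect(roi(245,165,280,245)&(Z>.088),'handle bar')
y=(hsv[...,0]>18)&(hsv[...,0]<35)&(hsv[...,1]>140)&(hsv[...,2]>120)
rect(roi(235,165,258,195)&y,'yl');rect(roi(272,165,295,195)&y,'yr')
rect(roi(235,150,295,175)&(Z>.07)&(Z<.085),'lip')
# bolt handle region
for v in range(190,222,2): print(v,' '.join('%3d'%round(1000*Z[v,u]) for u in range(192,250,2)))
```

```text
table z -0.00032953173208793984
actuator 305 [0.4473 0.4162] [0.0679 0.0334] 12.0 mean [0.4466 0.4139 0.037 ] zmax 0.048
union 241 [0.4285 0.2941] [0.0334 0.0738] 73.5 mean [0.4278 0.293  0.0285] zmax 0.0394
cover+box 3321 [0.6117 0.0312] [0.1837 0.2393] 85.5 mean [0.5923 0.0168 0.0598] zmax 0.068
handle bar 150 [0.6045 0.0147] [0.0138 0.0892] 85.6 mean [0.6044 0.0146 0.0994] zmax 0.1064
yl 36 [0.666  0.0642] [0.006  0.0535] 82.8 mean [0.6651 0.0645 0.0616] zmax 0.0686
yr 36 [ 0.6575 -0.0465] [0.006  0.0532] 88.6 mean [ 0.6586 -0.0454  0.0611] zmax 0.0672
lip 558 [0.7118 0.0065] [0.1494 0.0375] 85.4 mean [0.7115 0.0073 0.0769] zmax 0.085
190   5   0   0  -2   0  -1  -1  -2   3   4   0  -2   2   3  -1   2   2  -1  -3   1  -1  -3   0  59  58  62  59  56  62
192   1  -1   2   3   2   4   2  -3  -2   2   2   1   1   5   1   5   4  -1  -1  -2  -2  -4  -1  57  58  64  62  65  58
194   1  54  82  81  85  73   1  -4  -2  -4   2   5   0   0  -3  -3   1   0  -6  -4   1   4   2  56  63  60  67  59  61
196   1  51  82  78  78  74  78  73  81  79  73  79  82  79  78  76  80  80  79  83  50  56  58  60  59  55  56  56  58
198   5  53  82  81  56  56  56  48  80  79  76  76  78  75  80  55  63  82  75  80  53  55  55  58  64  59  56  57  56
200   3  52  82  82  54  55  55  74  73  74  70  74  77  82  76  79  74  84  81  77  84  74  79  75  76  77  74  65  62
202  -1  54  84  81  54  56  50  57  52  68  67  69  75  76  75  76  73  82  83  85  76  70  71  82  75  78  76  61  59
204  -2  56  82  82  65  50  53  81  82  85  76  81  76  74  57  54  55  78  81  81  55  62  64  58  64  62  69  56  62
206   1  49  49  55  58  58  57  56  71  67  68  71  79  76  52  63  63  56  55  56  59  51  63  63  64  61  66  54  59Traceback (most recent call last):
  File "<stdin>", line 20, in <module>
  File "<stdin>", line 20, in <genexpr>
ValueError: cannot convert float NaN to integer
```

View pics/crop0.png

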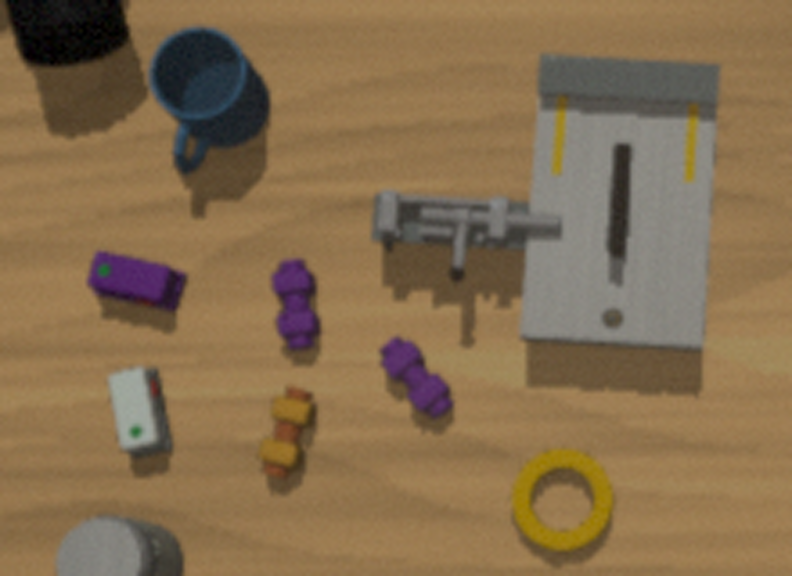

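The zoom confirms two listed spares. The copper and brass union is at crop (288,430) and the white actuator at crop (137,410). The others are purple decoys. Next I'll check the bolt handle's position and work out the first move.

```bash
cat >> h.py <<'E'
B0=np.array([.6165,.0138,0.]);BY=np.deg2rad(-4.5)
RB=np.array([[np.cos(BY),-np.sin(BY),0],[np.sin(BY),np.cos(BY),0],[0,0,1]])
def box(x,y,z): return B0+RB@np.array([x,y,z])/1000
def go(p,yaw=None,s=None):
    """shift (mm) and roll from the present pose to TCP p, tool-x heading yaw (deg)"""
    s=s or ctrl.get_state();R=s['tool_rot'];y0=np.rad2deg(np.arctan2(R[1,0],R[0,0]))
    ro=0 if yaw is None else -((yaw-y0+90)%180-90)
    d=R.T@(np.asarray(p)-s['ee_pos']);print('shift',np.round(d,4),'roll',round(ro,2),'yaw0',round(y0,2))
E
python3 - <<'E'
from h import *
c=dict(np.load('top0.npz'))
print(ray(c,90+457/3.6,140+272/3.6,.079),box(-30-50*.985,125,79))
print(ray(c,90+613/3.6,140+318/3.6,.062),box(-105,0,62))
p=box(-30-43.3,125,0);print(p)
go([p[0],p[1],.16],-4.5)
E
```

```text
[0.54935364 0.14550683 0.079     ] [0.54730169 0.14463255 0.079     ]
[0.5123911  0.02009554 0.062     ] [0.51182368 0.02203821 0.062     ]
[0.55323335 0.14416572 0.        ]
shift [ 0.5688 -0.5669  0.046 ] roll 24.88 yaw0 20.38
```

Emit:
{"method": "play_rows", "body": {
  "moves": [
    [0.1,[0.569,-0.567,0.02],25],
    [0.1,[0.569,-0.567,0.02],25],
    [0.1,[0.569,-0.567,0.02],25],
    [0.1,[0.569,-0.567,0.02],25],
    [0.1,[0.569,-0.567,0.02],25],
    [0.1,[0.569,-0.567,0.02],25],
    [0.1,[0.569,-0.567,0.02],25],
    [0.1,[0.569,-0.567,0.02],25],
    [0.1,[0.569,-0.567,0.02],25],
    [0.1,[0.569,-0.567,0.02],25],
    [0.1,[0.569,-0.567,0.02],25],
    [0.1,[0.569,-0.567,0.02],25],
    [0.1,[0.569,-0.567,0.02],25],
    [0.1,[0.569,-0.567,0.02],25],
    [0.1,[0.569,-0.567,0.02],25],
    [0.1,[0.569,-0.567,0.02],25],
    [0.1,[0.569,-0.567,0.02],25],
    [0.1,[0.569,-0.567,0.02],25],
    [0.1,[0.569,-0.567,0.02],25],
    [0.1,[0.569,-0.567,0.02],25]
  ]
}}

```text
clock: 1.77
ee_pos: [0.5544, 0.151, 0.1856]
tool_rot: [[0.997, -0.074, 0.0], [-0.074, -0.997, 0.004], [-0.0, -0.004, -1.0]]
contact_force: [-0.6, 1.1, 0.9]
grip_width: 0.449
finger_force: 0.0
```

Emit:
{"method": "play_rows", "body": {
  "moves": [
    [0.1,[0,0,0.04],0],
    [0.1,[0,0,0.06],0],
    [0.1,[0,0,0.06],0],
    [0.1,[0,0,0.06],0],
    [0.1,[0,0,0.06],0],
    [0.1,[0,0,0.06],0]
  ]
}}

```text
clock: 2.27
ee_pos: [0.5547, 0.1439, 0.1278]
tool_rot: [[0.997, -0.081, 0.003], [-0.081, -0.997, 0.001], [0.003, -0.001, -1.0]]
contact_force: [0.5, -0.8, 0.2]
grip_width: 0.446
finger_force: 0.0
```

Run:
```python
from h import *
c=cam('scene');cv2.imwrite('pics/s1.png',cv2.resize(c['image'][130:290,220:420],None,fx=3.5,fy=3.5))
s=ctrl.get_state();print(s['ee_pos'],s['joint_vel'].round(3))
p=box(-30-43.3,125,0);go([p[0]+.001,p[1]+.0005,.060],-4.5,s)
```

```text
[0.55466702 0.14388296 0.12775585] [-0.001 -0.001  0.001  0.005  0.003 -0.006  0.   ]
shift [-0.0007 -0.0007  0.0678] roll -0.15 yaw0 -4.65
```

View pics/s1.png

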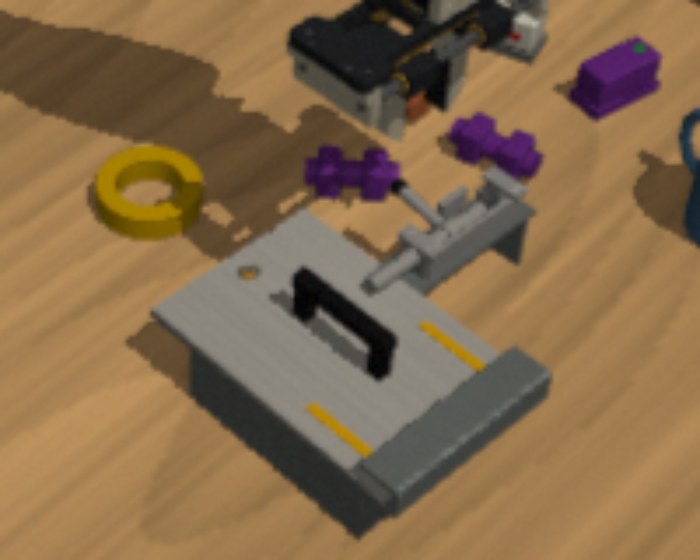

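The scene crop shows the bolt handle with its ball at (400,185) and the gripper straight above it at about (390,120). I'll descend and pinch it.

Emit:
{"method": "play_rows", "body": {
  "moves": [
    [0.1,[0,0,0.035],0],
    [0.1,[-0.001,-0.001,0.068],0],
    [0.1,[-0.001,-0.001,0.068],0],
    [0.1,[-0.001,-0.001,0.068],0],
    [1,[-0.001,-0.001,0.068],0],
    [1,[-0.001,-0.001,0.068],0],
    [1,[-0.001,-0.001,0.068],0],
    [1,[-0.001,-0.001,0.068],0],
    [1,[-0.001,-0.001,0.068],0],
    [1,[-0.001,-0.001,0.068],0],
    [1,[-0.001,-0.001,0.068],0]
  ]
}}

```text
clock: 3.23
ee_pos: [0.5532, 0.1448, 0.0587]
tool_rot: [[0.997, -0.081, 0.001], [-0.081, -0.997, -0.0], [0.001, -0.0, -1.0]]
contact_force: [-0.0, -1.1, 5.4]
grip_width: 0.074
finger_force: 30.1
```

Emit:
{"method": "play_rows", "body": {
  "moves": [
    [1,[0.001,0,-0.005],0],
    [1,[0.0035,0,-0.011],0],
    [1,[0.006,0,-0.016],0],
    [1,[0.0095,0,-0.0205],0],
    [1,[0.0125,0,-0.024],0],
    [1,[0.016,0,-0.027],0],
    [1,[0.02,0,-0.0295],0],
    [1,[0.024,0,-0.032],0],
    [1,[0.024,0,-0.032],0],
    [1,[0.024,0,-0.032],0]
  ]
}}

```text
clock: 4.07
ee_pos: [0.5768, 0.1429, 0.0899]
tool_rot: [[0.997, -0.081, 0.0], [-0.081, -0.997, -0.0], [0.0, -0.0, -1.0]]
contact_force: [0.2, 0.5, -0.2]
grip_width: 0.008
finger_force: 0.0
```

Run:
```python
from h import *
c=cam('scene');cv2.imwrite('pics/s2.png',cv2.resize(c['image'][130:290,220:420],None,fx=3.5,fy=3.5))
```

```text
(no output)
```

View pics/s2.png

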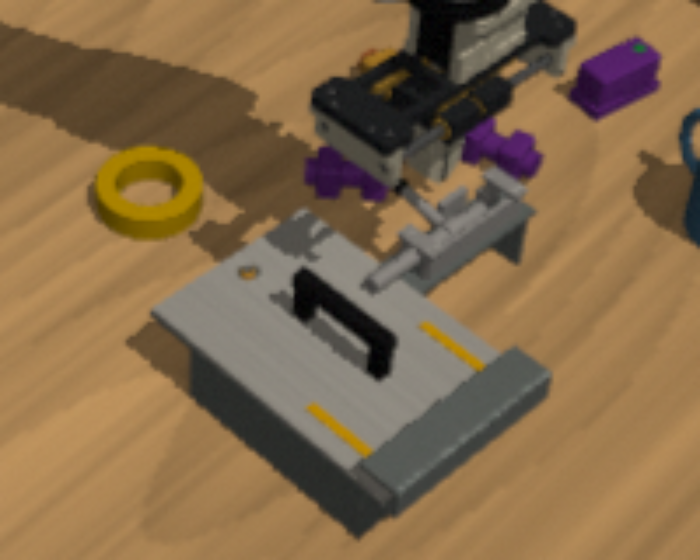

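The pinch slipped off: the fingers are empty at (435,170) and the handle is still down with its ball at (400,187). I'll measure the handle itself.

Run:
```python
from h import *
for n in('top','scene'):
    c=dict(np.load(n+'0.npz'));W=world(c)
    Q=(W-B0)@RB*1000
    m=(Q[...,0]>-95)&(Q[...,0]<-45)&(Q[...,1]>95)&(Q[...,1]<160)&(Q[...,2]>45)&(Q[...,2]<100)
    q=Q[m];i=np.argsort(q[:,0]);print(n);print(np.round(q[i]).astype(int).tolist())
```

```text
top
[[-85, 128, 80], [-85, 125, 79], [-83, 127, 87], [-82, 131, 81], [-82, 122, 83], [-81, 126, 79], [-81, 130, 90], [-80, 127, 88], [-79, 125, 83], [-78, 130, 89], [-78, 123, 77], [-77, 125, 88], [-76, 129, 80], [-75, 124, 75], [-74, 128, 86], [-74, 125, 85], [-73, 132, 81], [-73, 123, 79], [-71, 129, 84], [-70, 132, 81], [-70, 126, 80], [-70, 124, 80], [-68, 123, 87], [-67, 127, 80], [-67, 130, 79], [-65, 129, 82], [-65, 126, 83], [-63, 124, 76], [-62, 126, 86], [-61, 130, 81], [-60, 125, 77], [-59, 124, 83], [-58, 131, 78], [-57, 128, 77], [-56, 124, 85], [-55, 128, 80], [-55, 131, 78], [-52, 128, 82], [-52, 131, 80], [-51, 122, 77], [-51, 126, 76], [-50, 122, 59], [-49, 128, 80], [-49, 116, 56], [-49, 125, 53], [-49, 138, 50], [-49, 131, 79], [-49, 110, 57], [-49, 113, 56], [-49, 101, 59], [-49, 156, 71], [-49, 151, 85], [-48, 158, 55], [-48, 95, 59], [-48, 149, 57], [-48, 139, 87], [-48, 120, 51], [-48, 153, 69], [-48, 126, 76], [-48, 154, 81], [-48, 147, 70], [-48, 155, 54], [-48, 146, 57], [-48, 105, 54], [-48, 143, 57], [-48, 98, 56], [-48, 135, 72], [-48, 137, 58], [-48, 108
[... 705 characters left out ...]
0, 121, 84], [-70, 121, 81], [-69, 121, 77], [-69, 124, 79], [-69, 124, 76], [-67, 126, 83], [-66, 125, 81], [-65, 124, 79], [-64, 127, 81], [-63, 118, 80], [-63, 122, 75], [-63, 125, 80], [-62, 120, 80], [-62, 124, 78], [-60, 126, 81], [-60, 122, 77], [-58, 124, 80], [-58, 128, 78], [-57, 119, 77], [-57, 123, 79], [-55, 120, 78], [-54, 124, 77], [-54, 127, 78], [-53, 122, 81], [-53, 119, 77], [-52, 129, 77], [-52, 125, 77], [-52, 122, 72], [-52, 121, 76], [-50, 124, 76], [-49, 124, 69], [-48, 121, 75], [-48, 128, 78], [-48, 154, 79], [-48, 124, 81], [-48, 127, 53], [-47, 124, 75], [-47, 134, 78], [-46, 129, 57], [-46, 122, 80], [-46, 156, 79], [-45, 140, 83], [-45, 126, 74], [-45, 151, 79]]
```

The geometry agrees with my estimate, so I'll retry and check partway through the lift.

Emit:
{"method": "play_rows", "body": {
  "moves": [
    [0.1,[-0.01,0,-0.02],0],
    [0.1,[-0.025,-0.001,-0.02],0],
    [0.1,[-0.025,-0.001,-0.02],0],
    [0.1,[-0.025,-0.001,-0.02],0],
    [0.1,[-0.025,-0.001,0.0],0],
    [0.1,[-0.025,-0.001,0.033],0],
    [0.1,[-0.025,-0.001,0.033],0],
    [0.1,[-0.025,-0.001,0.033],0],
    [1,[-0.025,-0.001,0.033],0],
    [1,[-0.025,-0.001,0.033],0],
    [1,[-0.025,-0.001,0.033],0],
    [1,[-0.025,-0.001,0.033],0],
    [1,[-0.025,-0.001,0.033],0],
    [1,[-0.025,-0.001,0.033],0],
    [1,[-0.025,-0.001,0.033],0]
  ]
}}

```text
clock: 5.37
ee_pos: [0.5521, 0.1451, 0.0576]
tool_rot: [[0.997, -0.081, 0.001], [-0.081, -0.997, -0.001], [0.001, 0.001, -1.0]]
contact_force: [-1.2, -4.1, 5.5]
grip_width: 0.083
finger_force: 30.0
```

Emit:
{"method": "play_rows", "body": {
  "moves": [
    [1,[0,0,-0.002],0],
    [1,[0.0005,0,-0.004],0],
    [1,[0.001,0,-0.006],0],
    [1,[0.0025,0,-0.009],0],
    [1,[0.0035,0,-0.011],0],
    [1,[0.0035,0,-0.011],0]
  ]
}}

```text
clock: 5.87
ee_pos: [0.5555, 0.1465, 0.0685]
tool_rot: [[0.997, -0.08, 0.0], [-0.08, -0.997, 0.001], [0.0, -0.001, -1.0]]
contact_force: [0.2, -0.3, 0.5]
grip_width: -0.0
finger_force: 0.0
```

Run:
```python
from h import *
c=cam('scene');W=world(c)
cv2.imwrite('pics/s3.png',cv2.resize(c['image'][140:220,290:390],None,fx=7,fy=7))
Q=(W-B0)@RB*1000
m=(Q[...,0]>-100)&(Q[...,0]<-52)&(Q[...,1]>95)&(Q[...,1]<160)&(Q[...,2]>45)&(Q[...,2]<150)
q=Q[m];i=np.argsort(q[:,2]);print(np.round(q[i][:70]).astype(int).tolist())
print(ctrl.get_state()['ee_pos'],(ctrl.get_state()['ee_pos']-B0)@RB*1000)
```

```text
[[-57, 124, 74], [-63, 122, 78], [-55, 124, 79], [-53, 126, 79], [-60, 123, 80], [-55, 128, 80], [-76, 121, 80], [-66, 121, 80], [-55, 121, 81], [-57, 119, 81], [-60, 126, 81], [-70, 126, 81], [-57, 130, 81], [-69, 121, 82], [-76, 124, 82], [-67, 122, 82], [-60, 130, 82], [-55, 125, 82], [-62, 128, 82], [-58, 127, 82], [-63, 126, 82], [-65, 123, 83], [-61, 123, 83], [-77, 121, 83], [-56, 122, 83], [-72, 120, 83], [-64, 130, 83], [-62, 120, 83], [-71, 126, 84], [-72, 124, 84], [-66, 125, 84], [-69, 120, 85], [-78, 122, 86], [-74, 125, 86], [-63, 125, 87], [-74, 122, 88], [-77, 121, 90], [-61, 133, 90], [-61, 129, 93], [-59, 123, 94], [-61, 137, 94], [-61, 129, 96], [-60, 124, 97], [-61, 122, 97], [-59, 119, 97], [-61, 132, 97], [-58, 129, 98], [-60, 138, 98], [-60, 116, 98], [-61, 136, 99], [-61, 139, 100], [-63, 131, 100], [-60, 117, 101], [-60, 123, 101], [-60, 127, 101], [-68, 113, 101], [-61, 121, 101], [-61, 143, 101], [-61, 125, 102], [-64, 116, 102], [-60, 131, 102], [-63, 122, 103], [-71, 113, 103], [-62, 144, 103], [-63, 130, 104], [-76, 110, 105], [-60, 112, 105], [-60, 116, 105], [-60, 138, 105], [-79, 110, 105]]
[0.55523549 0.14648407 0.06831272] [-71.48592723 127.46828927  68.31272273]
```

View pics/s3.png

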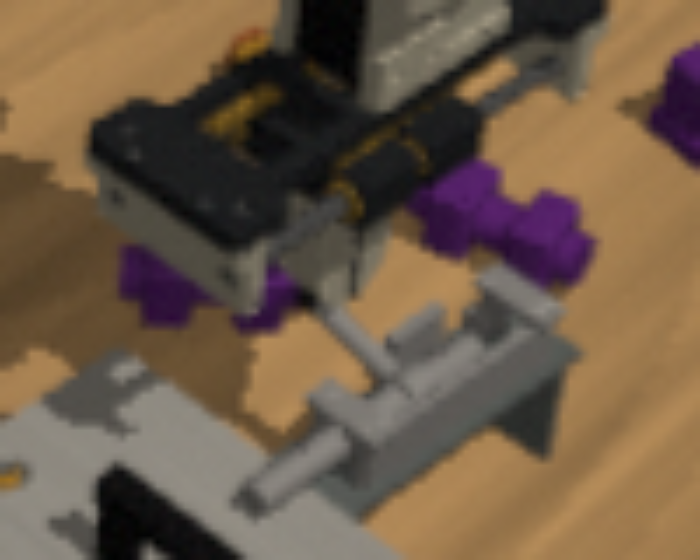

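Run:
```python
from h import *
print(ctrl.grip_point_offset,[a for a in dir(ctrl) if a[0]!='_'])
c=cam('scene');W=world(c);Q=(W-B0)@RB*1000
# visible finger column: lowest finger pixels, rows 175..186, cols 335..346
for v in range(174,190): print(v,[tuple(np.round(Q[v,u]).astype(int)) if Q[v,u,0]==Q[v,u,0] else None for u in range(334,348,2)])
```

```text
0.0188 ['IKError', 'camera', 'finish_job', 'get_state', 'grip_point_offset']
174 [(np.int64(-67), np.int64(109), np.int64(128)), (np.int64(-62), np.int64(111), np.int64(130)), (np.int64(-60), np.int64(116), np.int64(129)), (np.int64(-60), np.int64(124), np.int64(123)), (np.int64(-62), np.int64(135), np.int64(115)), (np.int64(-64), np.int64(144), np.int64(109)), (np.int64(-134), np.int64(244), np.int64(-1))]
175 [(np.int64(-68), np.int64(111), np.int64(123)), (np.int64(-60), np.int64(109), np.int64(130)), (np.int64(-61), np.int64(118), np.int64(123)), (np.int64(-61), np.int64(125), np.int64(119)), (np.int64(-61), np.int64(134), np.int64(114)), (np.int64(-61), np.int64(142), np.int64(109)), (np.int64(-129), np.int64(238), np.int64(2))]
176 [(np.int64(-65), np.int64(108), np.int64(123)), (np.int64(-60), np.int64(110), np.int64(126)), (np.int64(-60), np.int64(117), np.int64(121)), (np.int64(-62), np.int64(128), np.int64(113)), (np.int64(-63), np.int64(136), np.int64(107)), (np.int64(-62), np.int64(144), np.int64(103)), (np.int64(-126), np.int64(235), np.int64(3))]
177 [(np.int64(-67), np
[... 3564 characters left out ...]
np.int64(-43), np.int64(133), np.int64(85))]
188 [(np.int64(-116), np.int64(176), np.int64(1)), (np.int64(-116), np.int64(184), np.int64(-4)), (np.int64(-59), np.int64(121), np.int64(78)), (np.int64(-54), np.int64(123), np.int64(81)), (np.int64(-50), np.int64(127), np.int64(81)), (np.int64(-98), np.int64(197), np.int64(1)), (np.int64(-43), np.int64(134), np.int64(81))]
189 [(np.int64(-114), np.int64(174), np.int64(0)), (np.int64(-111), np.int64(179), np.int64(-1)), (np.int64(-108), np.int64(183), np.int64(-1)), (np.int64(-52), np.int64(121), np.int64(80)), (np.int64(-47), np.int64(124), np.int64(81)), (np.int64(-45), np.int64(128), np.int64(80)), (np.int64(-44), np.int64(135), np.int64(77))]
```

The fingertips show at about z 0.09 (crop (350,295)) while the reported TCP is at 0.068. So the tips sit about 20 mm above the reported TCP, and I was pinching only the top of the bar. I'll grasp 19 mm lower.

Emit:
{"method": "play_rows", "body": {
  "moves": [
    [0.1,[-0.002,0.002,-0.03],0],
    [0.1,[-0.002,0.002,-0.03],0],
    [0.1,[-0.002,0.002,-0.03],0],
    [0.1,[-0.002,0.002,-0.03],0],
    [0.1,[-0.002,0.002,0.0],0],
    [0.1,[-0.002,0.002,0.02],0],
    [0.1,[-0.002,0.002,0.029],0],
    [0.1,[-0.002,0.002,0.029],0],
    [0.1,[-0.002,0.002,0.029],0],
    [1,[-0.002,0.002,0.029],0],
    [1,[-0.002,0.002,0.029],0],
    [1,[-0.002,0.002,0.029],0],
    [1,[-0.002,0.002,0.029],0],
    [1,[-0.002,0.002,0.029],0],
    [1,[-0.002,0.002,0.029],0],
    [1,[-0.002,0.002,0.029],0]
  ]
}}

```text
clock: 7.3
ee_pos: [0.5533, 0.144, 0.0392]
tool_rot: [[0.997, -0.081, 0.001], [-0.081, -0.997, 0.0], [0.001, -0.0, -1.0]]
contact_force: [0.0, -0.1, -0.2]
grip_width: 0.097
finger_force: 30.0
```

Emit:
{"method": "play_rows", "body": {
  "moves": [
    [1,[0,0,-0.002],0],
    [1,[0.0005,0,-0.004],0],
    [1,[0.001,0,-0.006],0],
    [1,[0.0025,0,-0.009],0],
    [1,[0.0035,0,-0.011],0],
    [1,[0.0035,0,-0.011],0]
  ]
}}

```text
clock: 7.8
ee_pos: [0.5567, 0.1436, 0.0502]
tool_rot: [[0.997, -0.081, -0.0], [-0.081, -0.997, 0.0], [-0.0, -0.0, -1.0]]
contact_force: [2.1, 1.3, -6.8]
grip_width: 0.093
finger_force: 30.0
```

Emit:
{"method": "play_rows", "body": {
  "moves": [
    [1,[0.0025,0,-0.005],0],
    [1,[0.006,0,-0.0095],0],
    [1,[0.009,0,-0.013],0],
    [1,[0.0125,0,-0.016],0],
    [1,[0.0165,0,-0.0185],0],
    [1,[0.0205,0,-0.021],0],
    [1,[0.0205,0,-0.021],0],
    [1,[0.0205,-0.005,-0.021],0],
    [1,[0.0205,-0.012,-0.021],0],
    [1,[0.0205,-0.02,-0.021],0],
    [1,[0.0205,-0.028,-0.021],0],
    [1,[0.0205,-0.036,-0.021],0],
    [1,[0.0205,-0.042,-0.021],0],
    [1,[0.0205,-0.045,-0.021],0],
    [1,[0.0205,-0.045,-0.021],0],
    [1,[0.0205,-0.045,-0.021],0]
  ]
}}

```text
clock: 9.13
ee_pos: [0.5799, 0.1841, 0.0709]
tool_rot: [[0.997, -0.082, -0.002], [-0.082, -0.997, -0.004], [-0.002, 0.004, -1.0]]
contact_force: [-8.0, -9.7, 4.5]
grip_width: 0.098
finger_force: 30.0
```

Emit:
{"method": "play_rows", "body": {
  "moves": [
    [1,[0,-0.001,0],0],
    [1,[-0.004,-0.001,0.0025],0],
    [1,[-0.008,-0.001,0.005],0],
    [1,[-0.0115,-0.001,0.008],0],
    [1,[-0.0145,-0.001,0.0115],0],
    [1,[-0.018,-0.001,0.016],0],
    [1,[-0.0205,-0.001,0.021],0],
    [1,[-0.023,-0.001,0.027],0],
    [1,[-0.024,-0.001,0.031],0],
    [1,[-0.024,-0.001,0.031],0],
    [1,[-0.024,-0.001,0.031],0]
  ]
}}

```text
clock: 10.05
ee_pos: [0.5572, 0.186, 0.0398]
tool_rot: [[0.997, -0.083, -0.0], [-0.083, -0.997, -0.005], [0.0, 0.005, -1.0]]
contact_force: [-4.9, -11.6, 3.0]
grip_width: 0.094
finger_force: 30.0
```

Emit:
{"method": "play_rows", "body": {
  "moves": [
    [0.1,[0,0,0],0],
    [0.1,[0,0,0],0],
    [0.1,[0,0,0],0],
    [0.1,[0,0,-0.04],0],
    [0.1,[0,0,-0.08],0],
    [0.1,[0,0,-0.12],0],
    [0.1,[0.05,0.17,-0.12],0],
    [0.1,[0.05,0.17,-0.12],0],
    [0.1,[0.05,0.17,-0.12],0],
    [0.1,[0.05,0.17,-0.12],0],
    [0.1,[0.05,0.17,-0.12],0],
    [0.1,[0.05,0.17,-0.12],0],
    [0.1,[0.05,0.17,-0.12],0]
  ]
}}

```text
clock: 11.13
ee_pos: [0.594, 0.0162, 0.1605]
tool_rot: [[0.997, -0.082, 0.002], [-0.082, -0.997, 0.001], [0.002, -0.001, -1.0]]
contact_force: [0.3, 2.0, -0.2]
grip_width: 0.451
finger_force: 0.0
```

Run:
```python
from h import *
c=cam('scene');cv2.imwrite('pics/s4.png',cv2.resize(c['image'][130:290,220:420],None,fx=3.5,fy=3.5))
print(ctrl.get_state()['ee_pos'])
p=box(-11.5,0,0);go([p[0],p[1],.056],-4.5)
```

```text
[0.59362642 0.01770881 0.16043322]
shift [0.0115 0.0022 0.1044] roll -0.07 yaw0 -4.57
```

View pics/s4.png

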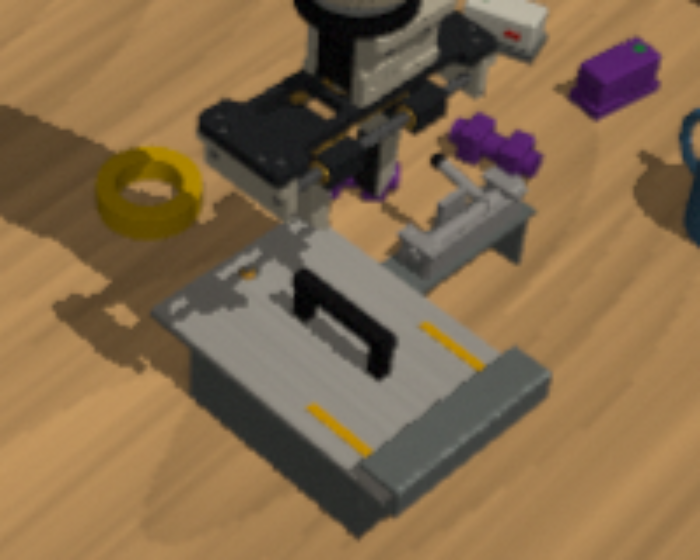

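The bolt is drawn: its rod is clear of the cover, with the handle ball at (440,160) over the far notch. Now I'll grip the cover handle.

Emit:
{"method": "play_rows", "body": {
  "moves": [
    [0.1,[0.0115,0.001,0.035],0],
    [0.1,[0.0115,0.001,0.07],0],
    [0.1,[0.0115,0.001,0.106],0],
    [0.1,[0.0115,0.001,0.106],0],
    [0.1,[0.0115,0.001,0.106],0],
    [0.1,[0.0115,0.001,0.106],0],
    [1,[0.0115,0.001,0.106],0],
    [1,[0.0115,0.001,0.106],0],
    [1,[0.0115,0.001,0.106],0],
    [1,[0.0115,0.001,0.106],0],
    [1,[0.0115,0.001,0.106],0],
    [1,[0.0115,0.001,0.106],0],
    [1,[0.0115,0.001,0.106],0]
  ]
}}

```text
clock: 12.27
ee_pos: [0.6048, 0.0135, 0.0549]
tool_rot: [[0.997, -0.081, 0.001], [-0.081, -0.997, -0.001], [0.001, 0.001, -1.0]]
contact_force: [-1.6, -2.4, 6.6]
grip_width: 0.15
finger_force: 30.0
```

Run:
```python
from h import *
s=ctrl.get_state();print(s['ee_pos'],(s['ee_pos']-B0)@RB*1000,s['contact_force'],s['grip_width']);go(s['ee_pos'],-4.5)
```

```text
[0.60482066 0.01348604 0.05488547] [-11.61870549  -1.22933817  54.88546753] [-1.59405035 -2.41306544  6.60992274] 0.1495550747263082
shift [0. 0. 0.] roll -0.16 yaw0 -4.66
```

Emit:
{"method": "play_rows", "body": {
  "moves": [
    [1,[0,0,-0.003],0],
    [1,[0,0,-0.006],0],
    [1,[0,0,-0.009],0],
    [1,[0,0,-0.011],0],
    [1,[0,0,-0.011],0],
    [1,[0,0,-0.011],0]
  ]
}}

```text
clock: 12.77
ee_pos: [0.6043, 0.0146, 0.065]
tool_rot: [[0.997, -0.08, -0.0], [-0.08, -0.997, 0.0], [-0.0, -0.0, -1.0]]
contact_force: [-0.3, -0.5, -3.7]
grip_width: 0.15
finger_force: 30.0
```

Run:
```python
from h import *
c=dict(np.load('top0.npz'))
for p in [(400,205),(450,200),(368,180),(355,200),(395,285)]: print(p,ray(c,*p,0))
```

```text
(400, 205) [ 0.5895805 -0.4127456  0.       ]
(450, 200) [ 0.60292608 -0.56971535  0.        ]
(368, 180) [ 0.67159429 -0.31762638  0.        ]
(355, 200) [ 0.60785093 -0.27364587  0.        ]
(395, 285) [ 0.34353316 -0.38111663  0.        ]
```

Emit:
{"method": "play_rows", "body": {
  "moves": [
    [1,[-0.01,0,0],0],
    [1,[-0.02,0,0],0],
    [1,[-0.03,0,0],0],
    [1,[-0.04,0,0],0],
    [1,[-0.05,0,0],0],
    [1,[-0.06,0,0],0],
    [1,[-0.065,0,0],0],
    [1,[-0.065,0,-0.02],0],
    [1,[-0.065,0,-0.05],0],
    [1,[-0.065,0,-0.08],0],
    [1,[-0.06,0.03,-0.09],0],
    [1,[-0.05,0.06,-0.09],0],
    [1,[-0.04,0.09,-0.09],0],
    [1,[-0.03,0.12,-0.09],0],
    [1,[-0.02,0.15,-0.09],0],
    [1,[-0.01,0.18,-0.09],0]
  ]
}}

```text
clock: 14.1
ee_pos: [0.5798, -0.1658, 0.1552]
tool_rot: [[0.997, -0.08, 0.0], [-0.08, -0.997, -0.0], [0.0, 0.0, -1.0]]
contact_force: [0.3, 0.5, -2.3]
grip_width: 0.148
finger_force: 30.0
```

Emit:
{"method": "play_rows", "body": {
  "moves": [
    [1,[0.005,0.03,0],0],
    [1,[0.01,0.06,0],0],
    [1,[0.015,0.09,0],0],
    [1,[0.02,0.12,0],0],
    [1,[0.02,0.15,0],0],
    [1,[0.02,0.18,0],0],
    [1,[0.02,0.21,0],0],
    [1,[0.02,0.24,0],0],
    [1,[0.02,0.26,0.01],0],
    [1,[0.02,0.265,0.04],0],
    [1,[0.02,0.265,0.07],0],
    [1,[0.02,0.265,0.1],0],
    [1,[0.02,0.265,0.12],0],
    [1,[0.02,0.265,0.135],0],
    [1,[0.02,0.265,0.14],0],
    [1,[0.02,0.265,0.14],0],
    [1,[0.02,0.265,0.14],0]
  ]
}}

```text
clock: 15.52
ee_pos: [0.5789, -0.4303, 0.0157]
tool_rot: [[0.997, -0.081, 0.001], [-0.081, -0.997, -0.0], [0.001, 0.0, -1.0]]
contact_force: [-0.3, 0.6, -3.5]
grip_width: 0.147
finger_force: 30.0
```

Run:
```python
from h import *
c=cam('top','t5.png');s=ctrl.get_state();print(s['ee_pos'],s['contact_force'],s['grip_width'])
```

```text
[ 0.57935317 -0.43053758  0.01641478] [ 1.3269239  -0.49222193 -3.94536282] 0.15146681104261842
```

View pics/t5.png

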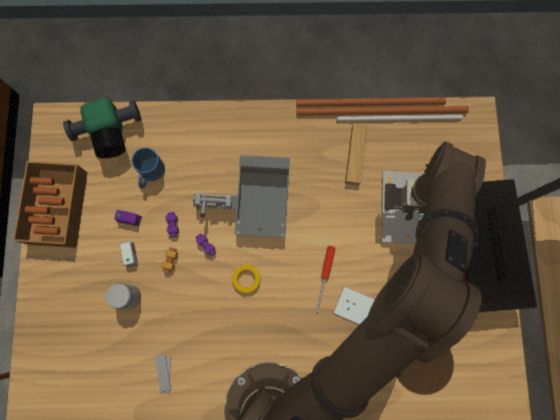

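The open box is empty at (262,205), and the cover hangs clear at about (405,210). I'll lower it and release.

Emit:
{"method": "play_rows", "body": {
  "moves": [
    [1,[0,0,0.005],0],
    [1,[0,0,0.01],0],
    [1,[0,0,0.014],0],
    [1,[0,0,0.015],0],
    [1,[0,0,0.015],0],
    [0.1,[0,0,0.015],0],
    [0.1,[0,0,0.015],0],
    [0.1,[0,0,0.015],0],
    [0.1,[0,0,0.015],0],
    [0.1,[0,0,-0.02],0],
    [0.1,[0,0,-0.06],0],
    [0.1,[0,0,-0.1],0],
    [0.1,[0,0,-0.14],0],
    [0.1,[0,0,-0.18],0],
    [0.1,[0,0,-0.19],0],
    [0.1,[0,0,-0.19],0]
  ]
}}

```text
clock: 16.9
ee_pos: [0.5807, -0.4314, 0.2104]
tool_rot: [[0.997, -0.081, 0.007], [-0.081, -0.997, -0.005], [0.007, 0.004, -1.0]]
contact_force: [0.5, -0.4, 0.1]
grip_width: 0.449
finger_force: 0.0
```

```bash
cat >> h.py <<'E'
def spare(c,u0,v0,u1,v1,zmin=.012):
    W=world(c);m=np.zeros(W.shape[:2],bool);m[v0:v1,u0:u1]=True
    p=W[m&(W[...,2]>zmin)];r=cv2.minAreaRect(p[:,:2].astype(np.float32))
    print(len(p),np.round(r[0],4),np.round(r[1],4),round(r[2],1),'zmax',round(float(np.percentile(p[:,2],97)),4))
E
python3 - <<'E'
from h import *
c=cam('top');spare(c,112,235,145,275);spare(c,155,243,182,278)
s=ctrl.get_state();print(s['ee_pos'])
go([.4285,.2941,.12],-16.5,s)
E
```

```text
299 [0.4484 0.4166] [0.0698 0.0341] 11.6 zmax 0.0458
244 [0.4284 0.294 ] [0.0333 0.074 ] 76.9 zmax 0.0373
[ 0.5795318  -0.43065279  0.20739427]
shift [-0.2093 -0.7104  0.0852] roll 11.88 yaw0 -4.62
```

Emit:
{"method": "play_rows", "body": {
  "moves": [
    [-0.3,[-0.21,-0.71,0.05],11.5],
    [-0.3,[-0.21,-0.71,0.05],11.5],
    [-0.3,[-0.21,-0.71,0.05],11.5],
    [-0.3,[-0.21,-0.71,0.05],11.5],
    [-0.3,[-0.21,-0.71,0.05],11.5],
    [-0.3,[-0.21,-0.71,0.05],11.5],
    [-0.3,[-0.21,-0.71,0.05],11.5],
    [-0.3,[-0.21,-0.71,0.05],11.5],
    [-0.3,[-0.21,-0.71,0.05],11.5],
    [-0.3,[-0.21,-0.71,0.05],11.5],
    [-0.3,[-0.21,-0.71,0.05],11.5],
    [-0.3,[-0.21,-0.71,0.05],11.5],
    [-0.3,[-0.21,-0.71,0.05],11.5],
    [-0.3,[-0.21,-0.71,0.05],11.5],
    [-0.3,[-0.21,-0.71,0.05],11.5],
    [-0.3,[-0.21,-0.71,0.05],11.5],
    [-0.3,[-0.21,-0.71,0.05],11.5],
    [-0.3,[-0.21,-0.71,0.05],11.5],
    [-0.3,[-0.21,-0.71,0.05],11.5],
    [-0.3,[-0.21,-0.71,0.05],11.5]
  ]
}}

```text
clock: 18.62
ee_pos: [0.4243, 0.2964, 0.1535]
tool_rot: [[0.962, -0.273, -0.003], [-0.273, -0.962, -0.001], [-0.002, 0.001, -1.0]]
contact_force: [-0.7, -0.7, -0.2]
grip_width: 0.65
finger_force: 0.0
```

Run:
```python
from h import *
s=ctrl.get_state();print(s['ee_pos'])
go([.4284,.2941,-.009],-16,s)
c=dict(np.load('top0.npz'));spare(c,100,278,140,315,.09)
c=cam('scene');W=world(c);im=c['image']
h=cv2.cvtColor(im,cv2.COLOR_BGR2HSV);m=(W[...,2]>.01)&(W[...,2]<.05)&(h[...,0]<25)&(h[...,1]>120)&(abs(W[...,0]-.43)<.07)&(abs(W[...,1]-.294)<.07)
p=W[m];print(len(p),cv2.minAreaRect(p[:,:2].astype(np.float32)))
```

```text
[0.42427794 0.29636712 0.15349924]
shift [0.005  0.0008 0.1625] roll 0.18 yaw0 -15.82
545 [0.3218 0.4134] [0.0686 0.066 ] 89.3 zmax 0.115
247 ((0.430255264043808, 0.2911304235458374), (0.03576473891735077, 0.0785636231303215), 73.14204406738281)
```

Emit:
{"method": "play_rows", "body": {
  "moves": [
    [-0.3,[0.004,0.001,0.04],0],
    [-0.3,[0.004,0.001,0.08],0],
    [-0.3,[0.004,0.001,0.12],0],
    [-0.3,[0.004,0.001,0.145],0],
    [-0.3,[0.004,0.001,0.155],0],
    [-0.3,[0.004,0.001,0.16],0],
    [-0.3,[0.004,0.001,0.16],0],
    [1,[0.004,0.001,0.16],0],
    [1,[0.004,0.001,0.16],0],
    [1,[0.004,0.001,0.16],0],
    [1,[0.004,0.001,0.16],0],
    [1,[0.004,0.001,0.16],0],
    [1,[0.004,0.001,0.16],0],
    [1,[0.004,0.001,0.16],0],
    [1,[0.004,0.001,0.16],0]
  ]
}}

```text
clock: 19.92
ee_pos: [0.4303, 0.2926, -0.0043]
tool_rot: [[0.961, -0.278, 0.001], [-0.278, -0.961, 0.0], [0.001, -0.001, -1.0]]
contact_force: [-0.5, -1.8, 7.8]
grip_width: 0.336
finger_force: 30.0
```

Emit:
{"method": "play_rows", "body": {
  "moves": [
    [1,[0,0,-0.03],0],
    [1,[0,0,-0.06],0],
    [1,[0,0,-0.1],0],
    [1,[0,0,-0.14],0],
    [1,[0,0,-0.15],0],
    [1,[0,0,-0.15],0]
  ]
}}

```text
clock: 20.42
ee_pos: [0.4316, 0.2939, 0.1484]
tool_rot: [[0.961, -0.278, 0.005], [-0.278, -0.961, 0.004], [0.004, -0.005, -1.0]]
contact_force: [-0.3, 0.2, -1.7]
grip_width: 0.332
finger_force: 30.0
```

Run:
```python
from h import *
s=ctrl.get_state();print(s['ee_pos'],s['grip_width'])
p=box(-38,-18,0);go([p[0],p[1],.14],-4.5,s)
```

```text
[0.4316321  0.29393482 0.14839684] 0.3318223696601652
shift [0.2218 0.2431 0.008 ] roll -11.62 yaw0 -16.12
```

Emit:
{"method": "play_rows", "body": {
  "moves": [
    [1,[0.025,0.027,0],-4],
    [1,[0.05,0.055,0],-8],
    [1,[0.075,0.083,0],-11.5],
    [1,[0.1,0.11,0],-11.5],
    [1,[0.125,0.137,0],-11.5],
    [1,[0.15,0.165,0],-11.5],
    [1,[0.175,0.192,0],-11.5],
    [1,[0.2,0.22,0],-11.5],
    [1,[0.215,0.235,0],-11.5],
    [1,[0.221,0.242,0],-11.5],
    [1,[0.221,0.242,0],-11.5],
    [1,[0.221,0.242,0.02],-11.5],
    [1,[0.221,0.242,0.02],-11.5]
  ]
}}

```text
clock: 21.5
ee_pos: [0.5721, 0.0005, 0.1215]
tool_rot: [[0.997, -0.078, -0.006], [-0.078, -0.997, 0.001], [-0.006, -0.0, -1.0]]
contact_force: [-2.3, 0.6, -2.4]
grip_width: 0.337
finger_force: 30.0
```

Run:
```python
from h import *
s=ctrl.get_state();print(s['ee_pos'],s['grip_width'],s['contact_force'])
p=box(-38,-18,0);go([p[0],p[1],.003],-4.5,s)
```

```text
[5.72062262e-01 4.76114272e-04 1.21460096e-01] 0.33712421926712854 [-2.28189213  0.64816662 -2.40695213]
shift [0.0059 0.0013 0.1184] roll -0.0 yaw0 -4.5
```

Emit:
{"method": "play_rows", "body": {
  "moves": [
    [1,[0,0,0.03],0],
    [1,[0,0,0.04],0],
    [1,[0,0,0.04],0],
    [1,[0,0,0.04],0]
  ]
}}

```text
clock: 21.83
ee_pos: [0.5741, -0.0004, 0.0848]
tool_rot: [[0.997, -0.079, -0.002], [-0.079, -0.997, 0.0], [-0.002, 0.0, -1.0]]
contact_force: [-0.1, 0.0, -1.4]
grip_width: 0.334
finger_force: 30.0
```

Run:
```python
from h import *
s=ctrl.get_state();print(s['ee_pos'],s['grip_width'],s['contact_force'])
p=box(-36,-18,0);go([p[0],p[1],.003],-4.5,s)
```

```text
[ 5.74099990e-01 -3.70964449e-04  8.48238450e-02] 0.3340291049400933 [-0.0768766   0.02873021 -1.42663523]
shift [0.0053 0.0005 0.0818] roll -0.04 yaw0 -4.54
```

Emit:
{"method": "play_rows", "body": {
  "moves": [
    [1,[0.005,0,0.02],0],
    [1,[0.005,0,0.04],0],
    [1,[0.005,0,0.06],0],
    [1,[0.005,0,0.075],0],
    [1,[0.005,0,0.081],0],
    [1,[0.005,0,0.081],0],
    [1,[0.005,0,0.081],0],
    [0.04,[0.005,0,0.081],0],
    [0.04,[0.005,0,0.081],0],
    [0.04,[0.005,0,0.081],0],
    [0.04,[0.005,0,0.07],0],
    [0.04,[0.005,0,0.04],0],
    [0.04,[0.005,0,0],0],
    [0.04,[0.005,0,-0.04],0],
    [0.04,[0.005,0,-0.07],0],
    [0.04,[0.005,0,-0.08],0]
  ]
}}

```text
clock: 23.17
ee_pos: [0.5827, -0.0014, 0.1716]
tool_rot: [[0.997, -0.081, 0.009], [-0.081, -0.997, 0.001], [0.008, -0.001, -1.0]]
contact_force: [1.0, -0.3, 0.6]
grip_width: 0.475
finger_force: 0.0
```

Run:
```python
from h import *
s=ctrl.get_state();print(s['ee_pos'])
c=cam('top');spare(c,112,235,145,275)
go([.448,.4164,.12],12,s)
```

```text
[ 0.58268435 -0.00143847  0.17161368]
299 [0.4477 0.4168] [0.0673 0.0338] 11.7 zmax 0.0459
shift [-0.1683 -0.4056  0.0507] roll -16.62 yaw0 -4.62
```

Emit:
{"method": "play_rows", "body": {
  "moves": [
    [-0.3,[-0.168,-0.406,0.01],-16.5],
    [-0.3,[-0.168,-0.406,0.01],-16.5],
    [-0.3,[-0.168,-0.406,0.01],-16.5],
    [-0.3,[-0.168,-0.406,0.01],-16.5],
    [-0.3,[-0.168,-0.406,0.01],-16.5],
    [-0.3,[-0.168,-0.406,0.01],-16.5],
    [-0.3,[-0.168,-0.406,0.01],-16.5],
    [-0.3,[-0.168,-0.406,0.01],-16.5],
    [-0.3,[-0.168,-0.406,0.01],-16.5],
    [-0.3,[-0.168,-0.406,0.01],-16.5],
    [-0.3,[-0.168,-0.406,0.01],-16.5],
    [-0.3,[-0.168,-0.406,0.01],-16.5],
    [-0.3,[-0.168,-0.406,0.01],-16.5],
    [-0.3,[-0.168,-0.406,0.01],-16.5],
    [-0.3,[-0.168,-0.406,0.01],-16.5]
  ]
}}

```text
clock: 24.47
ee_pos: [0.4462, 0.4145, 0.1547]
tool_rot: [[0.979, 0.204, 0.0], [0.204, -0.979, -0.001], [-0.0, 0.001, -1.0]]
contact_force: [0.3, -0.3, -0.2]
grip_width: 0.652
finger_force: 0.0
```

Run:
```python
from h import *
s=ctrl.get_state();print(s['ee_pos'])
go([.4478,.4166,0],12,s)
c=cam('scene');cv2.imwrite('pics/s6.png',cv2.resize(c['image'][80:280,230:430],None,fx=3,fy=3))
```

```text
[0.44615164 0.41449169 0.15467601]
shift [ 0.0021 -0.002   0.1547] roll -0.25 yaw0 11.75
```

View pics/s6.png

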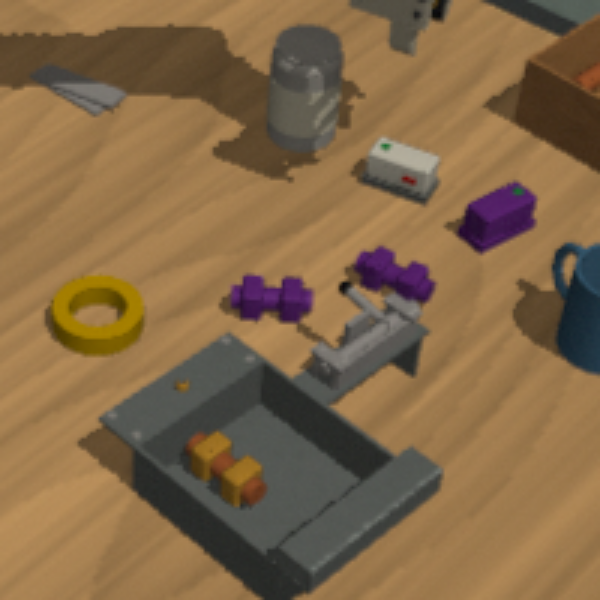

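The union lies flat in the box at (225,468) and the actuator is undisturbed at (402,167). Now I'll grip the actuator.

Emit:
{"method": "play_rows", "body": {
  "moves": [
    [-0.3,[0.002,-0.002,0.04],0],
    [-0.3,[0.002,-0.002,0.08],0],
    [-0.3,[0.002,-0.002,0.12],0],
    [-0.3,[0.002,-0.002,0.145],0],
    [-0.3,[0.002,-0.002,0.153],0],
    [-0.3,[0.002,-0.002,0.153],0],
    [1,[0.002,-0.002,0.153],0],
    [1,[0.002,-0.002,0.153],0],
    [1,[0.002,-0.002,0.153],0],
    [1,[0.002,-0.002,0.153],0],
    [1,[0.002,-0.002,0.153],0],
    [1,[0.002,-0.002,0.153],0],
    [1,[0.002,-0.002,0.153],0]
  ]
}}

```text
clock: 25.6
ee_pos: [0.4476, 0.4188, 0.0032]
tool_rot: [[0.979, 0.205, 0.002], [0.205, -0.979, 0.0], [0.002, -0.0, -1.0]]
contact_force: [0.1, -2.7, 7.7]
grip_width: 0.345
finger_force: 30.0
```

Emit:
{"method": "play_rows", "body": {
  "moves": [
    [1,[0,0,-0.03],0],
    [1,[0,0,-0.06],0],
    [1,[0,0,-0.1],0],
    [1,[0,0,-0.13],0],
    [1,[0,0,-0.14],0],
    [1,[0,0,-0.14],0],
    [1,[0,0,-0.14],0]
  ]
}}

```text
clock: 26.18
ee_pos: [0.4466, 0.4185, 0.1415]
tool_rot: [[0.979, 0.206, 0.0], [0.206, -0.979, -0.0], [0.0, 0.0, -1.0]]
contact_force: [0.5, 0.5, -2.3]
grip_width: 0.344
finger_force: 30.0
```

Run:
```python
from h import *
s=ctrl.get_state();print(s['ee_pos'],s['grip_width'])
p=box(38,18,0);go([p[0],p[1],.14],-4.5,s)
```

```text
[0.446607   0.41853888 0.14151129] 0.3435197517293369
shift [0.1245 0.4245 0.0016] roll 16.38 yaw0 11.88
```

Emit:
{"method": "play_rows", "body": {
  "moves": [
    [1,[0.01,0.034,0],2],
    [1,[0.02,0.068,0],5],
    [1,[0.03,0.102,0],8],
    [1,[0.04,0.136,0],11],
    [1,[0.05,0.17,0],14],
    [1,[0.06,0.204,0],16.4],
    [1,[0.07,0.238,0],16.4],
    [1,[0.08,0.272,0],16.4],
    [1,[0.09,0.306,0],16.4],
    [1,[0.1,0.34,0],16.4],
    [1,[0.11,0.374,0],16.4],
    [1,[0.12,0.405,0],16.4],
    [1,[0.124,0.42,0],16.4],
    [1,[0.1245,0.4245,0],16.4],
    [1,[0.1245,0.4245,0.03],16.4],
    [1,[0.1245,0.4245,0.04],16.4],
    [1,[0.1245,0.4245,0.04],16.4],
    [1,[0.1245,0.4245,0.04],16.4]
  ]
}}

```text
clock: 27.68
ee_pos: [0.6544, 0.0303, 0.1006]
tool_rot: [[0.997, -0.077, -0.004], [-0.077, -0.997, 0.0], [-0.004, 0.0, -1.0]]
contact_force: [0.6, -0.4, -1.4]
grip_width: 0.346
finger_force: 30.0
```

Run:
```python
from h import *
s=ctrl.get_state();print(s['ee_pos'],s['grip_width'],s['contact_force'])
p=box(38,18,0);go([p[0],p[1],.010],-4.5,s)
```

```text
[0.6544043  0.03032927 0.10063383] 0.34610162774705605 [ 0.59703711 -0.38047984 -1.44208331]
shift [0.0018 0.0014 0.0906] roll 0.08 yaw0 -4.42
```

Emit:
{"method": "play_rows", "body": {
  "moves": [
    [1,[0.001,0,0.02],0],
    [1,[0.001,0,0.04],0],
    [1,[0.001,0,0.06],0],
    [1,[0.001,0,0.08],0],
    [1,[0.001,0,0.09],0],
    [1,[0.001,0,0.09],0],
    [1,[0.001,0,0.09],0],
    [0.0,[0.001,0,0.09],0],
    [0.0,[0.001,0,0.09],0],
    [0.0,[0.001,0,0.09],0],
    [0.0,[0.001,0,0.08],0],
    [0.0,[0.001,0,0.05],0],
    [0.0,[0.001,0,0.01],0],
    [0.0,[0.001,0,-0.03],0],
    [0.0,[0.001,0,-0.07],0],
    [0.0,[0.001,0,-0.1],0],
    [0.0,[-0.06,0.15,-0.1],0],
    [0.0,[-0.06,0.15,-0.1],0],
    [0.0,[-0.06,0.15,-0.1],0],
    [0.0,[-0.06,0.15,-0.1],0]
  ]
}}

```text
clock: 29.35
ee_pos: [0.5832, -0.1182, 0.2037]
tool_rot: [[0.997, -0.079, 0.002], [-0.079, -0.997, -0.001], [0.002, 0.001, -1.0]]
contact_force: [0.6, -0.6, 0.5]
grip_width: 0.501
finger_force: 0.0
```

Run:
```python
from h import *
s=ctrl.get_state();print(s['ee_pos'])
c=cam('top');cv2.imwrite('pics/t7.png',cv2.resize(c['image'][130:310,190:480],None,fx=2.7,fy=2.7))
W=world(c);Z=W[...,2]
def f(n,u0,v0,u1,v1,a,b):
    m=np.zeros(Z.shape,bool);m[v0:v1,u0:u1]=True;p=W[m&(Z>a)&(Z<b)]
    if len(p)>5:
        r=cv2.minAreaRect(p[:,:2].astype(np.float32));print(n,len(p),np.round(r[0],4),np.round(r[1],4),round(r[2],2))
    return
f('handle',375,150,440,260,.032,.06)
Q=(W-B0)@RB*1000
m=(abs(Q[...,0])<76)&(abs(Q[...,1])<68)&(Q[...,2]>15);print('max z in box',np.percentile(Q[m][:,2],[50,95,100]),m.sum())
```

```text
[ 0.58318519 -0.11815501  0.20367486]
handle 147 [ 0.5787 -0.4254] [0.0132 0.0907] 85.72
max z in box [ 47.00811344 334.98983669 338.27085421] 868
```

View pics/t7.png

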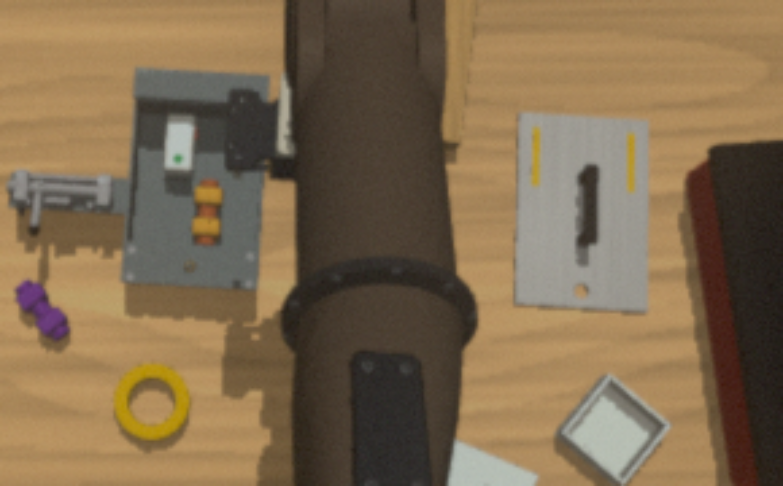

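Both spares are in the box, the actuator at (180,142) and the union at (207,212). The cover lies at (583,210). I'll fetch it.

Emit:
{"method": "play_rows", "body": {
  "moves": [
    [0.0,[0.02,0.308,0.03],0],
    [0.0,[0.02,0.308,0.03],0],
    [0.0,[0.02,0.308,0.03],0],
    [0.0,[0.02,0.308,0.03],0],
    [0.0,[0.02,0.308,0.03],0],
    [0.0,[0.02,0.308,0.03],0],
    [0.0,[0.02,0.308,0.03],0],
    [0.0,[0.02,0.308,0.03],0],
    [0.0,[0.02,0.308,0.03],0],
    [0.0,[0.02,0.308,0.03],0],
    [0.0,[0.02,0.308,0.03],0],
    [0.0,[0.02,0.308,0.03],0]
  ]
}}

```text
clock: 30.4
ee_pos: [0.5812, -0.4223, 0.1729]
tool_rot: [[0.997, -0.076, 0.001], [-0.076, -0.997, 0.001], [0.001, -0.001, -1.0]]
contact_force: [-0.2, 1.1, 0.0]
grip_width: 0.5
finger_force: 0.0
```

Run:
```python
from h import *
s=ctrl.get_state();print(s['ee_pos'])
c=cam('scene');W=world(c);Z=W[...,2]
h=c['image'].max(2)
m=(Z>.033)&(Z<.055)&(abs(W[...,0]-.58)<.08)&(abs(W[...,1]+.427)<.05)&(h<70);p=W[m]
if len(p)>5: print(len(p),cv2.minAreaRect(p[:,:2].astype(np.float32)))
go([.5785,-.4275,.0],-4.4,s)
```

```text
[ 0.58116788 -0.42227427  0.17290951]
292 ((0.5825431942939758, -0.43045544624328613), (0.014143016189336777, 0.09199404716491699), 85.09749603271484)
shift [-0.0025  0.0056  0.1729] roll 0.02 yaw0 -4.38
```

Emit:
{"method": "play_rows", "body": {
  "moves": [
    [0.0,[-0.001,0.002,0.04],0],
    [0.0,[-0.001,0.002,0.08],0],
    [0.0,[-0.001,0.002,0.12],0],
    [0.0,[-0.001,0.002,0.15],0],
    [0.0,[-0.001,0.002,0.17],0],
    [0.0,[-0.001,0.002,0.173],0],
    [0.0,[-0.001,0.002,0.173],0],
    [1,[-0.001,0.002,0.173],0],
    [1,[-0.001,0.002,0.173],0],
    [1,[-0.001,0.002,0.173],0],
    [1,[-0.001,0.002,0.173],0],
    [1,[-0.001,0.002,0.173],0],
    [1,[-0.001,0.002,0.173],0],
    [1,[-0.001,0.002,0.173],0]
  ]
}}

```text
clock: 31.62
ee_pos: [0.5793, -0.4278, 0.0003]
tool_rot: [[0.997, -0.08, 0.002], [-0.08, -0.997, -0.002], [0.002, 0.002, -1.0]]
contact_force: [-0.4, -3.0, 6.3]
grip_width: 0.15
finger_force: 30.0
```

Emit:
{"method": "play_rows", "body": {
  "moves": [
    [1,[0,0,-0.02],0],
    [1,[0,0,-0.05],0],
    [1,[0,0,-0.08],0],
    [1,[0,0,-0.11],0],
    [1,[0,0,-0.14],0],
    [1,[0,0,-0.15],0],
    [1,[0,0,-0.15],0]
  ]
}}

```text
clock: 32.2
ee_pos: [0.5803, -0.4269, 0.1517]
tool_rot: [[0.997, -0.079, 0.004], [-0.079, -0.997, -0.002], [0.004, 0.002, -1.0]]
contact_force: [0.5, -0.7, -3.0]
grip_width: 0.151
finger_force: 30.0
```

Run:
```python
from h import *
s=ctrl.get_state();print(s['ee_pos'],s['grip_width'],s['contact_force'])
# target: 65 mm back from seated grip ref (.6048,.0140), above
p=np.array([.6048,.0140,.0])-.065*RB[:,0];go([p[0],p[1],.15],-4.6,s)
```

```text
[ 0.58025357 -0.42689846  0.15168365] 0.15072911784341478 [ 0.51282823 -0.66242252 -2.9776004 ]
shift [-0.0752 -0.4414  0.0005] roll 0.08 yaw0 -4.52
```

Emit:
{"method": "play_rows", "body": {
  "moves": [
    [1,[-0.005,-0.03,0],0],
    [1,[-0.01,-0.06,0],0],
    [1,[-0.015,-0.09,0],0],
    [1,[-0.02,-0.12,0],0],
    [1,[-0.025,-0.15,0],0],
    [1,[-0.03,-0.18,0],0],
    [1,[-0.035,-0.21,0],0],
    [1,[-0.04,-0.24,0],0],
    [1,[-0.045,-0.27,0],0],
    [1,[-0.05,-0.3,0],0],
    [1,[-0.055,-0.33,0],0],
    [1,[-0.06,-0.36,0],0],
    [1,[-0.065,-0.39,0],0],
    [1,[-0.07,-0.415,0],0],
    [1,[-0.075,-0.433,0],0],
    [1,[-0.075,-0.441,0],0],
    [1,[-0.075,-0.441,0.02],0],
    [1,[-0.075,-0.441,0.04],0],
    [1,[-0.075,-0.441,0.05],0],
    [1,[-0.075,-0.441,0.05],0]
  ]
}}

```text
clock: 33.87
ee_pos: [0.5362, 0.0181, 0.0955]
tool_rot: [[0.997, -0.079, -0.007], [-0.079, -0.997, -0.001], [-0.007, 0.001, -1.0]]
contact_force: [-0.2, -0.6, -3.1]
grip_width: 0.151
finger_force: 30.0
```

Emit:
{"method": "play_rows", "body": {
  "moves": [
    [1,[0,0,0],0],
    [1,[0,0,0],0]
  ]
}}

```text
clock: 34.03
ee_pos: [0.5393, 0.0189, 0.0994]
tool_rot: [[0.997, -0.079, 0.0], [-0.079, -0.997, -0.0], [0.0, 0.0, -1.0]]
contact_force: [0.5, 0.3, -3.7]
grip_width: 0.145
finger_force: 30.0
```

Run:
```python
from h import *
s=ctrl.get_state();print(s['ee_pos'],s['grip_width'],s['contact_force'])
p=np.array([.6048,.0140,.0])-.065*RB[:,0];go([p[0],p[1],.066],-4.5,s)
c=cam('top');W=world(c);im=c['image'];hsv=cv2.cvtColor(im,cv2.COLOR_BGR2HSV)
cv2.imwrite('pics/t8.png',cv2.resize(im[140:270,180:330],None,fx=4.5,fy=4.5))
y=(hsv[...,0]>18)&(hsv[...,0]<35)&(hsv[...,1]>140)&(hsv[...,2]>120)
for u0,u1 in((228,262),(268,300)):
    m=np.zeros(y.shape,bool);m[150:225,u0:u1]=True;v,u=np.nonzero(m&y)
    z=s['ee_pos'][2]+.0052
    if len(u)>5:
        P=np.array([ray(c,a,b,z)[:2] for a,b in zip(u,v)]);r=cv2.minAreaRect(P.astype(np.float32));print(len(P),np.round(r[0],4),np.round(r[1],4),r[2])
```

```text
[0.53928479 0.01886141 0.09936543] 0.14501051152059136 [ 0.50401108  0.26097838 -3.67527884]
shift [ 0.0007 -0.0003  0.0334] roll -0.05 yaw0 -4.55
```

View pics/t8.png

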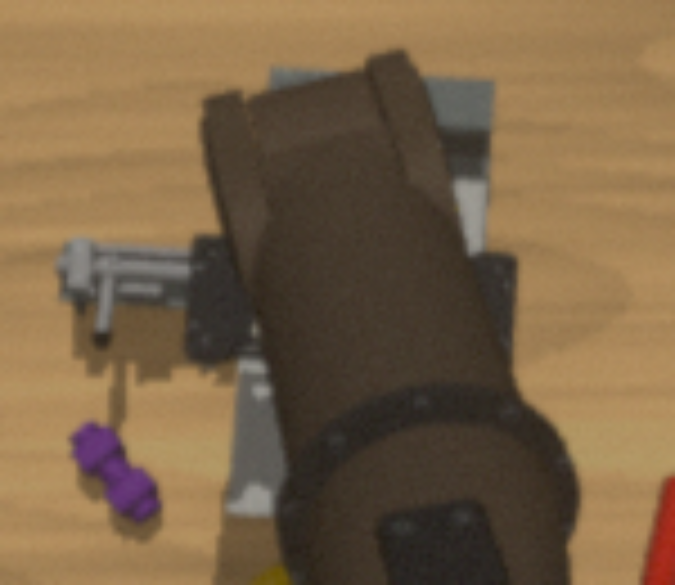

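Emit:
{"method": "play_rows", "body": {
  "moves": [
    [1,[0.0,0,0.015],0],
    [1,[0.0,0,0.028],0],
    [1,[0.0,0,0.0335],0],
    [1,[0.0,0,0.0335],0],
    [1,[0.0,0,0.0335],0],
    [1,[0.0,0,0.0335],0]
  ]
}}

```text
clock: 34.58
ee_pos: [0.5396, 0.0193, 0.0665]
tool_rot: [[0.997, -0.079, 0.001], [-0.079, -0.997, 0.0], [0.001, -0.0, -1.0]]
contact_force: [0.4, -0.0, -4.3]
grip_width: 0.149
finger_force: 30.0
```

Run:
```python
from h import *
s=ctrl.get_state();print(s['ee_pos'],s['grip_width'],s['contact_force'])
p=np.array([.6048,.0140,.0]);go([p[0],p[1],.0655],-4.5,s)
c=cam('scene');W=world(c);Q=(W-B0)@RB*1000
cv2.imwrite('pics/s9.png',cv2.resize(c['image'][140:290,230:400],None,fx=4,fy=4))
m=(Q[...,0]>-200)&(Q[...,0]<50)&(abs(Q[...,1])<85)&(Q[...,2]>62)&(Q[...,2]<82)
q=Q[m];A=np.c_[q[:,:2],np.ones(len(q))];k=np.linalg.lstsq(A,q[:,2],rcond=None)[0];print(len(q),k,'plane slopes; z at middle')
r=cv2.minAreaRect(q[:,:2].astype(np.float32));print(r)
```

```text
[0.53962537 0.01930681 0.06645384] 0.14878506107443212 [ 0.41653899 -0.02778878 -4.25502333]
shift [0.0654 0.0002 0.001 ] roll -0.02 yaw0 -4.52
2966 [7.99693553e-04 3.06450635e-03 7.12461079e+01] plane slopes; z at middle
((-74.40347290039062, 3.41107177734375), (229.0696258544922, 162.09909057617188), 0.3381134569644928)
```

View pics/s9.png

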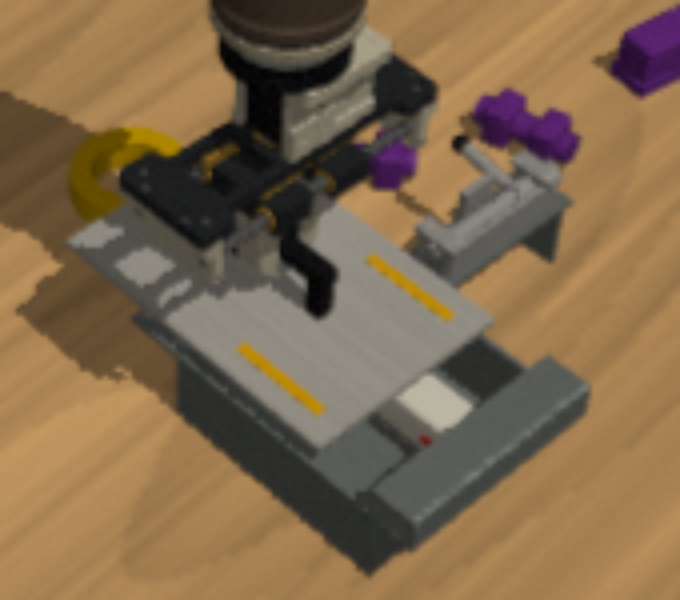

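The scene crop shows the cover level above the box, with its yellow-striped end (lower corner at (320,450)) just short of the lip. I'll slide it under.

Emit:
{"method": "play_rows", "body": {
  "moves": [
    [1,[0.008,0,0.0005],0],
    [1,[0.016,0,0.0005],0],
    [1,[0.024,0,0.0005],0],
    [1,[0.032,0,0.0005],0],
    [1,[0.04,0,0.0005],0],
    [1,[0.048,0,0.0005],0],
    [1,[0.055,0,0.0005],0],
    [1,[0.06,0,0.0005],0],
    [1,[0.064,0,0.0005],0],
    [1,[0.0655,0,0.0005],0],
    [1,[0.0655,0,0.0005],0],
    [1,[0.0655,0,0.0005],0],
    [1,[0.0655,0,0.0005],0]
  ]
}}

```text
clock: 35.72
ee_pos: [0.6037, 0.0141, 0.065]
tool_rot: [[0.997, -0.079, -0.0], [-0.079, -0.997, -0.0], [-0.0, 0.0, -1.0]]
contact_force: [0.0, -0.6, -3.5]
grip_width: 0.15
finger_force: 30.0
```

Run:
```python
from h import *
s=ctrl.get_state();print(s['ee_pos'],s['grip_width'],s['contact_force'])
go([.6048,.0140,.0549],-4.5,s)
c=cam('scene');cv2.imwrite('pics/s10.png',cv2.resize(c['image'][170:250,240:340],None,fx=7,fy=7))
```

```text
[0.60374437 0.01407263 0.06497873] 0.14989509790385508 [ 0.04614494 -0.59801391 -3.53162771]
shift [ 0.0011 -0.      0.0101] roll -0.01 yaw0 -4.51
```

View pics/s10.png

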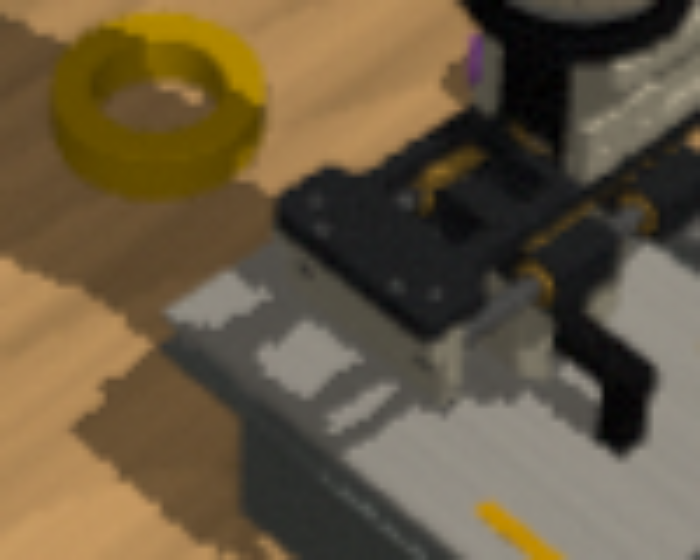

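Emit:
{"method": "play_rows", "body": {
  "moves": [
    [1,[0.001,0,0.002],0],
    [1,[0.001,0,0.004],0],
    [1,[0.001,0,0.006],0],
    [1,[0.001,0,0.008],0],
    [1,[0.001,0,0.01],0],
    [1,[0.001,0,0.01],0],
    [1,[0.001,0,0.01],0]
  ]
}}

```text
clock: 36.35
ee_pos: [0.6052, 0.0136, 0.0553]
tool_rot: [[0.997, -0.079, 0.0], [-0.079, -0.997, -0.0], [0.0, 0.0, -1.0]]
contact_force: [-1.7, -2.1, 2.2]
grip_width: 0.149
finger_force: 30.0
```

Emit:
{"method": "play_rows", "body": {
  "moves": [
    [0.1,[0,0,0],0],
    [0.1,[0,0,0],0],
    [0.1,[0,0,0],0],
    [0.1,[0,0,-0.03],0],
    [0.1,[0,0,-0.07],0],
    [0.1,[0,0,-0.1],0],
    [0.1,[-0.062,-0.17,-0.1],0],
    [0.1,[-0.062,-0.17,-0.1],0],
    [0.1,[-0.062,-0.17,-0.1],0],
    [0.1,[-0.062,-0.17,-0.1],0],
    [0.1,[-0.062,-0.17,-0.1],0],
    [0.1,[-0.062,-0.17,-0.1],0],
    [0.1,[-0.062,-0.17,-0.1],0],
    [0.1,[-0.062,-0.17,-0.1],0]
  ]
}}

```text
clock: 37.52
ee_pos: [0.5572, 0.1871, 0.1549]
tool_rot: [[0.997, -0.08, 0.0], [-0.08, -0.997, -0.001], [0.0, 0.001, -1.0]]
contact_force: [0.3, -0.3, 0.1]
grip_width: 0.448
finger_force: 0.0
```

Run:
```python
from h import *
s=ctrl.get_state();print(s['ee_pos'])
p=box(-73.3,168.5,0);go([p[0],p[1],.0392],-4.5,s)
for n in('top','scene'):
    c=cam(n);W=world(c);Q=(W-B0)@RB*1000
    m=(Q[...,0]>-120)&(Q[...,0]<70)&(abs(Q[...,1])<72)&(Q[...,2]>48)&(Q[...,2]<72)
    q=Q[m];A=np.c_[q[:,:2],np.ones(len(q))];k=np.linalg.lstsq(A,q[:,2],rcond=None)[0];print(n,len(q),k)
    m=(Q[...,0]>-90)&(Q[...,0]<-52)&(Q[...,1]>140)&(Q[...,1]<195)&(Q[...,2]>65)&(Q[...,2]<95);print('handle',m.sum(),Q[m].mean(0))
cv2.imwrite('pics/s11.png',cv2.resize(c['image'][130:290,220:420],None,fx=3.5,fy=3.5))
```

```text
[0.55722107 0.18710806 0.15489268]
shift [-0.0006 -0.0005  0.1157] roll -0.08 yaw0 -4.58
top 2842 [-2.22234510e-04  3.26605079e-03  6.00193519e+01]
handle 0 [nan nan nan]
scene 3146 [1.23286177e-03 1.41204282e-03 6.01902255e+01]
handle 47 [-67.07604382 165.07815513  79.80797972]<stdin>:8: RuntimeWarning: Mean of empty slice.
  ret = um.true_divide(
```

View pics/s11.png

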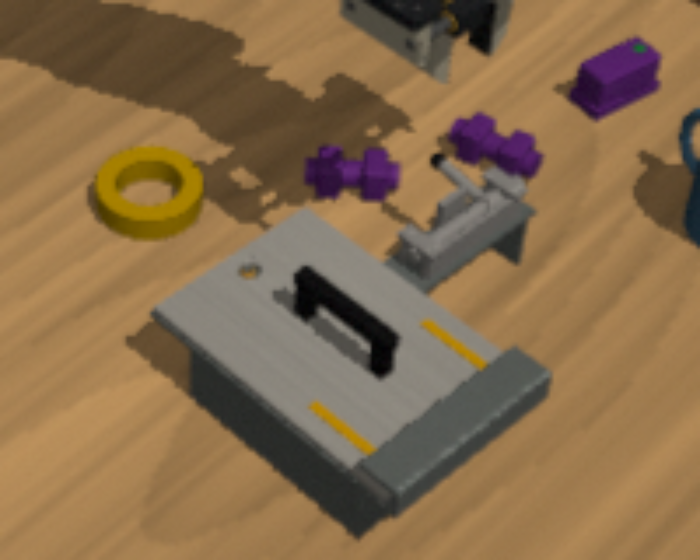

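The cover is flat on the rim, with the stud showing in its hole at (249,270). The bolt handle is in the drawn notch with its ball at (438,160). I'll grip it again.

Emit:
{"method": "play_rows", "body": {
  "moves": [
    [0.1,[-0.001,0.001,0.04],0],
    [0.1,[-0.001,0.001,0.08],0],
    [0.1,[-0.001,0.001,0.105],0],
    [0.1,[-0.001,0.001,0.1155],0],
    [0.1,[-0.001,0.001,0.1155],0],
    [0.1,[-0.001,0.001,0.1155],0],
    [1,[-0.001,0.001,0.1155],0],
    [1,[-0.001,0.001,0.1155],0],
    [1,[-0.001,0.001,0.1155],0],
    [1,[-0.001,0.001,0.1155],0],
    [1,[-0.001,0.001,0.1155],0],
    [1,[-0.001,0.001,0.1155],0],
    [1,[-0.001,0.001,0.1155],0]
  ]
}}

```text
clock: 38.7
ee_pos: [0.5559, 0.1858, 0.04]
tool_rot: [[0.997, -0.08, 0.0], [-0.08, -0.997, -0.002], [0.0, 0.002, -1.0]]
contact_force: [-1.8, -4.6, 4.8]
grip_width: 0.099
finger_force: 30.0
```

Emit:
{"method": "play_rows", "body": {
  "moves": [
    [1,[0.001,0,-0.005],0],
    [1,[0.0035,0,-0.011],0],
    [1,[0.006,0,-0.016],0],
    [1,[0.0095,0,-0.0205],0],
    [1,[0.0125,0,-0.024],0],
    [1,[0.016,0,-0.027],0],
    [1,[0.02,0,-0.0295],0],
    [1,[0.024,0,-0.032],0],
    [1,[0.024,0,-0.032],0],
    [1,[0.024,0,-0.032],0]
  ]
}}

```text
clock: 39.53
ee_pos: [0.5776, 0.1841, 0.0711]
tool_rot: [[0.997, -0.079, -0.004], [-0.079, -0.997, -0.002], [-0.004, 0.003, -1.0]]
contact_force: [-4.6, -5.1, -0.6]
grip_width: 0.094
finger_force: 30.0
```

Emit:
{"method": "play_rows", "body": {
  "moves": [
    [1,[0,0.006,0],0],
    [1,[0,0.013,0],0],
    [1,[0,0.02,0],0],
    [1,[0,0.027,0],0],
    [1,[0,0.034,0],0],
    [1,[0,0.04,0],0],
    [1,[0,0.044,0],0],
    [1,[0,0.045,0],0],
    [1,[0,0.046,0],0],
    [1,[0,0.046,0],0],
    [1,[0,0.046,0],0]
  ]
}}

```text
clock: 40.45
ee_pos: [0.5745, 0.1396, 0.0713]
tool_rot: [[0.997, -0.078, -0.002], [-0.078, -0.997, 0.0], [-0.002, 0.0, -1.0]]
contact_force: [-4.2, 1.5, -2.4]
grip_width: 0.101
finger_force: 30.0
```

Emit:
{"method": "play_rows", "body": {
  "moves": [
    [1,[0,0.002,0],0],
    [1,[0,0.002,0],0],
    [1,[-0.004,0.002,0.0025],0],
    [1,[-0.008,0.002,0.005],0],
    [1,[-0.0115,0.002,0.008],0],
    [1,[-0.0145,0.002,0.0115],0],
    [1,[-0.018,0.002,0.016],0],
    [1,[-0.0205,0.002,0.021],0],
    [1,[-0.023,0.002,0.027],0],
    [1,[-0.024,0.002,0.031],0],
    [1,[-0.024,0.002,0.031],0],
    [1,[-0.024,0.002,0.031],0]
  ]
}}

```text
clock: 41.45
ee_pos: [0.5533, 0.1405, 0.0412]
tool_rot: [[0.997, -0.078, 0.003], [-0.078, -0.997, 0.001], [0.002, -0.002, -1.0]]
contact_force: [1.9, 4.2, 3.0]
grip_width: 0.094
finger_force: 30.0
```

Release, retreat and check.

Emit:
{"method": "play_rows", "body": {
  "moves": [
    [0.1,[0,-0.001,0],0],
    [0.1,[0,-0.001,0],0],
    [0.1,[0,-0.001,0],0],
    [0.1,[0,-0.001,0],0],
    [0.1,[0,-0.001,-0.03],0],
    [0.1,[0,-0.001,-0.07],0],
    [0.1,[0,-0.001,-0.11],0],
    [0.1,[0,-0.001,-0.15],0],
    [0.1,[-0.15,-0.03,-0.18],0],
    [0.1,[-0.15,-0.03,-0.18],0],
    [0.1,[-0.15,-0.03,-0.18],0],
    [0.1,[-0.15,-0.03,-0.18],0],
    [0.1,[-0.15,-0.03,-0.18],0],
    [0.1,[-0.15,-0.03,-0.18],0],
    [0.1,[-0.15,-0.03,-0.18],0],
    [0.1,[-0.15,-0.03,-0.18],0]
  ]
}}

```text
clock: 42.78
ee_pos: [0.4056, 0.1806, 0.2202]
tool_rot: [[0.997, -0.08, -0.0], [-0.08, -0.997, -0.0], [-0.0, 0.0, -1.0]]
contact_force: [-0.5, 0.4, -0.5]
grip_width: 0.454
finger_force: 0.0
```

Run:
```python
from h import *
c=cam('scene');cv2.imwrite('pics/s12.png',cv2.resize(c['image'][100:300,220:420],None,fx=3,fy=3))
for c in (c,dict(np.load('scene0.npz'))):
    W=world(c);Q=(W-B0)@RB*1000
    m=(Q[...,0]>-90)&(Q[...,0]<-52)&(Q[...,1]>80)&(Q[...,1]<195)&(Q[...,2]>65)&(Q[...,2]<95);print('handle',m.sum(),Q[m].mean(0))
    m=(Q[...,0]>-45)&(Q[...,0]<-18)&(Q[...,1]>30)&(Q[...,1]<75)&(Q[...,2]>68)&(Q[...,2]<85);print('rod',m.sum(),np.percentile(Q[m][:,1],[2,50]))
    m=(Q[...,0]>-120)&(Q[...,0]<70)&(abs(Q[...,1])<72)&(Q[...,2]>48)&(Q[...,2]<68)
    q=Q[m];A=np.c_[q[:,:2],np.ones(len(q))];print(np.linalg.lstsq(A,q[:,2],rcond=None)[0])
print(ctrl.get_state()['ee_pos'])
```

```text
handle 47 [-67.20189029 119.89854272  80.29122411]
rod 69 [40.44791978 57.06049024]
[1.35937590e-03 1.92445413e-03 6.01413193e+01]
handle 45 [-67.34283265 123.44010448  80.52124619]
rod 65 [43.01312679 56.36366494]
[5.61507282e-04 7.03593435e-04 6.01599994e+01]
[0.40557568 0.18058243 0.22006123]
```

View pics/s12.png

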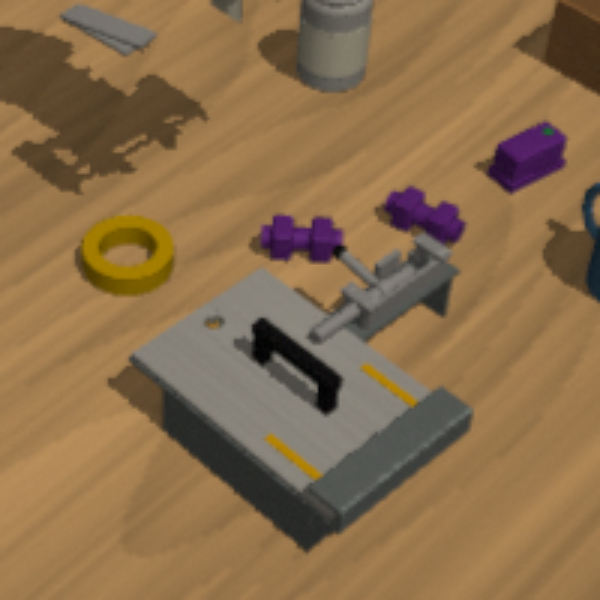

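The cover is flat. The rod lies over its edge at (325,330), and the handle ball is down in the home notch at (340,252), at the same height as at the start.

```bash
python3 -c "
from workcell import ctrl
print(ctrl.finish_job())"
```

```text
the job is handed in; nothing more can be done
None
```

The job is handed in: the pipe union and the actuator, the only two listed spares on the shelf, are in the box, the cover is seated flat over its stud, and the bolt is fully home with its handle down; the judge's result was not shown.

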